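# Bring the hanging test bar to the bar rest

## Robot

A 6-joint arm with a two-finger parallel gripper is mounted at the origin on the work surface. World frame = base frame: x ahead of the robot, y to its left, z up, the work surface at z = 0. Lengths are in m, angles in degrees, forces in N, time in s.
With the tool pointing down it reaches from about 0.375 to 0.9 m from the base axis. Payload 3.1 kg.
Tool frame: the origin (TCP) lies at the very end of the fingers, on their centre line; the grasp point (between the pads) lies 19 mm behind it (bot.tcp_to_grasp is the distance from the TCP to the grasp point, in m); z points along the fingers, y is the line along which they close (so a half turn about z gives the same grasp; the last joint's range is limited). The gripper opens to 87 mm and grips with 3 to 60 N. Pads are 19 mm wide; open, the fingers measure 117 mm over their backs; the gripper's body (75 mm by 190 mm) begins 51 mm behind the grasp point.
Start: joints at [-74.399, 30.224, 82.088, -0, 67.689, -10.227], TCP at [0.272, -0.563, 0.223] pointing down, gripper open.
Joint ranges: [-176.69, 176.69], [-43.24, 126.21], [12.49, 139.97], [-82, 262], [0, 151.66], [-163.58, 163.58]. Speed limits (degrees/s): [159.86, 159.86, 180, 180, 180, 180].

## Interface

Orientations are given as a 3x3 rotation matrix whose columns are the frame's x, y, z axes.
In Python, from rig import telemetry, capture, camera_info, job, bot gives the robot as it stands. The module is installed in compiled form; this text tells all that it offers.
- The arm moves only by the tool carry_out, never from a script. Its argument "deltas" is a list that holds one entry, the list of rows, each a list of 7 numbers: the shift along the tool's x, y, z scaled (see below), then the turn, a rotation vector about the tool's x, y, z scaled (see below), then the closure, from -1 (fully open) to 1 (shut). In form: [[[dx, dy, dz, ax, ay, az, claw], ...]]. A call has exactly 10 rows; each row is the pose to reach, as a shift and turn from the pose commanded when the call began, along the tool's axes at that moment, turning the shorter way round; what a row does not reach only later rows make up. The controller multiplies each number of a shift by 15 cm and each number of a turn by 360 degrees. A row lasts 1/12 s, in which the tool goes at most 41.7 mm and 7.16 degrees, less where a joint would pass 70% of its speed; a pose out of reach is approached as far as the arm can. A call with a number of a shift or a turn outside -1 to 1 is refused whole. A call with a gripper value outside its range is refused whole. The fingers move at their own pace and stop on an object; the grip force is fixed at half the most. Time passes only in rows, so rows that repeat a pose let the fingers close, or fill a call up. It gives the time, the measured TCP pose, the force, the opening and the grip force at its end, in the units of the state.
- telemetry.read_state(): the state, without advancing time (a new reading comes with each control period).
- capture(name): name is "side" or "top"; returns the picture (420x560x3 uint8, red, green, blue); there is no depth.
- camera_info(name): a dict with "mtx" (3x3 intrinsics, pixels), "cam_to_world" (4x4, takes a point from camera to world coordinates). Camera axes: x right, y down, z forward; pixel columns grow to the right and rows downward; lengths in m; the calibration is good to about 2 mm. A picture is of the moment at which its call begins. camera_info takes no time and is no camera call.
- job.hand_in(): hands the job in; it is judged then, once.
The state is a dict: "time_s": time; "joint_positions": joint angles; "qvel": joint speeds; "tau": joint torques, N m; "position": TCP position; "tcp_rot": TCP orientation; "force": force on the tool from outside, world axes, zero at the start; "moment": the same for the moment, N m; "opening": opening from 0.0 (shut) to 1.0 (fully open); "grasp_force": force on a finger pad.
Only numpy, scipy, OpenCV 4.12 (cv2) and the standard library are available. Lean on these libraries where they do the work, as an engineer would, in place of code of your own. Each camera call takes 0.05 s, during which the arm holds its last target. There are 200 camera calls.

## Task

Lift the long square steel bar up and off its hook, lay it flat on the black rubber mat and let go, then take it again across its middle and lay it, level and centred, down in the two notches of the grey bar rest, either way round. The swing-arm lens hangs over the rest: swing it well aside so that it ends up clear of the bar. Do not drop the bar, and leave all the other things where they are.

Things in the scene. Friction and masses are not known exactly. Their poses are not given: they have to be found in the camera images.
- bar: long square steel bar to move: body 24 x 24 x 120 mm, 0.5 kg, with an upright wire loop (24 mm wide, opening 18 x 35 mm, wire 6 mm) at its upper end. Hangs from a hook, lower end 59 mm above the table. Origin: centre of the body; z runs along the bar to the loop (body z = -60 to 60 mm, loop up to 101). The loop lies in the bar's yz plane (24 mm wide along y, 6 mm along x)
- short_bar: bystander: short round steel bar, 28 mm diameter, 60 mm long, same loop, hanging on the other hook. Origin: centre of the round body, z along it
- stand_a: hook stand holding the long bar. Origin on the table under the hook's seat. The 8 mm wire hook opens to the stand's -x (to the robot): it rises 10 mm to its tip 24 mm in front of the seat (tip's top at 224 mm height). Post (16 mm thick, 224 mm high, foot 85 mm square) 90 mm behind the seat, at +x. The loop comes off when raised 12 to 24 mm and drawn 40 mm or more to -x
- stand_a_seat (a point): seat of that hook (wire's centre line, 210 mm above the table)
- stand_b: the other hook stand, equal to stand_a, that holds the short round bar
- mat: black rubber mat, 200 x 200 x 3 mm, fixed flat on the table. Origin: centre of its underside
- rest: grey bar rest, fixed. Origin: on the table, centre of its 120 x 150 x 12 mm foot. Two notched supports, 14 mm thick, at y = -41 and 41 mm carry a bar along y. Notch floor at z = 45 mm, 34 mm wide in x up to z = 58, then 42 mm up to z = 66.5. The seated bar's centre is at z = 57 mm. The lens arm's post (22 mm thick) is at x = 140 mm, y = 0
- lens_arm (a joint): swing arm of the lens, rad, upright hinge on the rest's post. At 0 it points to the rest's -x, lens over the notches' middle; it grows towards the rest's +y (1.57: along +y). Range -0.35 to 1.75, stays where left, about 1 N at the pin. Lens 94 mm across, centre 140 mm from the hinge, at 123 to 133 mm height; clear of the bar from about 0.9
- lens_pin (a point): top of the upright black pin (14 mm diameter, standing 41 mm above the lens frame, top at height 174 mm) at the arm's free end, 190 mm from the hinge, by which the arm is pushed or pinched from above
- lens_hinge (a point): point on the hinge axis of the lens arm, at arm height (128 mm)
- test_block: bystander: steel disc, 64 mm diameter, 15 mm high, lying on the table; origin: centre of its underside
- micrometer: bystander: micrometer lying on the table, about 150 x 75 x 24 mm; origin on the table near its middle
- oil_bottle: bystander: white bottle, 44 mm diameter, 120 mm high; origin: centre of its underside
- screwdriver: bystander: screwdriver lying on the table, 170 mm long; origin under its middle, x along it
- gauge_case: bystander: closed wooden case, 110 x 180 x 47 mm; origin: centre of its underside
- tray: bystander: blue plastic tray, 150 x 220 x 25 mm, with steel blocks in it; origin: centre of its underside
Mind the look-alikes: they are no part of the job. What is shaped like the bar but blue is not meant. What is shaped like the stand_a but purple is not meant.

How it is judged:
By the outcome, as a careful person would: the job done as asked, in the order asked, and still so for the second after the job is handed in, with the robot touching nothing.
It also fails if it takes over 72 s, if anything falls off the work surface, if the arm or the gripper's body presses on something with over 40 N, if the wrist force passes 120 N, or if a joint passes its speed limit or range.

## Working session

There is one attempt and no reset: what is moved stays moved. The work goes in short steps, Python scripts to look and compute and a tool call to move; the robot and the scene stay as the last step left them, time stands still between calls to the robot, and variables do not carry over. Pictures are saved under pics/ and viewed, at most 10 in all, crops included, and the job is handed in when it is done.

Besides the shell and the picture viewer there is one more tool, called after "Call:" as name(argument=value, ...) on one line, values as JSON. carry_out: Moves the arm, as the interface text tells. Its arguments: {"type":"object","properties":{"deltas":{"type":"array","items":{"type":"array","items":{"type":"array","items":{"type":"number"}}}}},"required":["deltas"]}

```bash
mkdir -p pics; python3 - <<'E'
from rig import telemetry, capture, camera_info, job, bot
import cv2,numpy as np
for n in("side","top"):
    im=capture(n); cv2.imwrite(f"pics/{n}0.png",cv2.cvtColor(im,cv2.COLOR_RGB2BGR))
    big=cv2.resize(im,(800,600),interpolation=cv2.INTER_CUBIC); cv2.imwrite(f"pics/{n}0b.png",cv2.cvtColor(big,cv2.COLOR_RGB2BGR))
    c=camera_info(n); print(n,np.round(c["mtx"],1).tolist(),np.round(c["cam_to_world"],3).tolist())
print(telemetry.read_state()); print([a for a in dir(bot) if a[0]!='_'])
E
```

```text
side [[527.8, 0.0, 286.7], [0.0, 527.8, 213.8], [0.0, 0.0, 1.0]] [[-0.982, -0.127, 0.137, 0.349], [-0.185, 0.57, -0.801, 1.13], [0.024, -0.812, -0.583, 0.987], [0.0, 0.0, 0.0, 1.0]]
top [[398.3, 0.0, 274.8], [0.0, 398.3, 209.7], [0.0, 0.0, 1.0]] [[0.012, -0.988, 0.153, 0.374], [-1.0, -0.015, -0.023, -0.013], [0.026, -0.152, -0.988, 1.249], [0.0, 0.0, 0.0, 1.0]]
{'time_s': 0.1, 'joint_positions': array([-7.43995125e+01,  3.02737516e+01,  8.21497298e+01, -4.98981187e-04,
        6.76900050e+01, -1.02281951e+01]), 'qvel': array([ 0.06073079, -0.1204491 , -0.21941556,  0.05329129,  0.02756903,
       -0.03011258]), 'tau': array([-5.39017001e-04, -4.40986311e+01, -1.77151161e+01,  6.34898501e-02,
        5.33928804e-02, -3.31117576e-05]), 'position': array([ 0.27213368, -0.56190061,  0.22166449]), 'tcp_rot': array([[ 9.00099429e-01,  4.35684205e-01, -5.40428807e-04],
       [ 4.35684405e-01, -9.00097477e-01,  1.90557540e-03],
       [ 3.43790499e-04, -1.95066373e-03, -9.99998038e-01]]), 'force': array([0.41041457, 0.67388488, 0.04221428]), 'moment': array([-0.03501492, -0.06270397,  0.01634832]), 'grasp_force': 0.0, 'opening': 1.0048257512795897}
['PlanningError', 'tcp_to_grasp']
```

View pics/side0b.png

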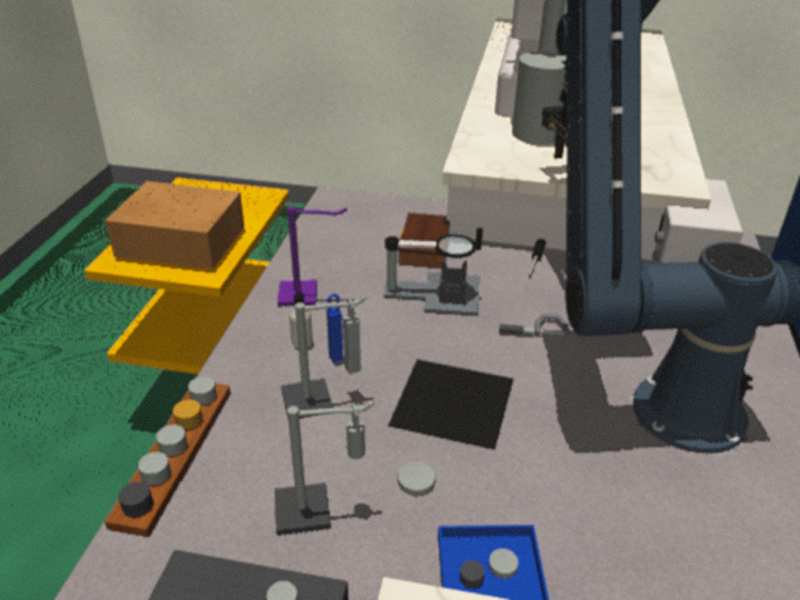

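View pics/top0b.png

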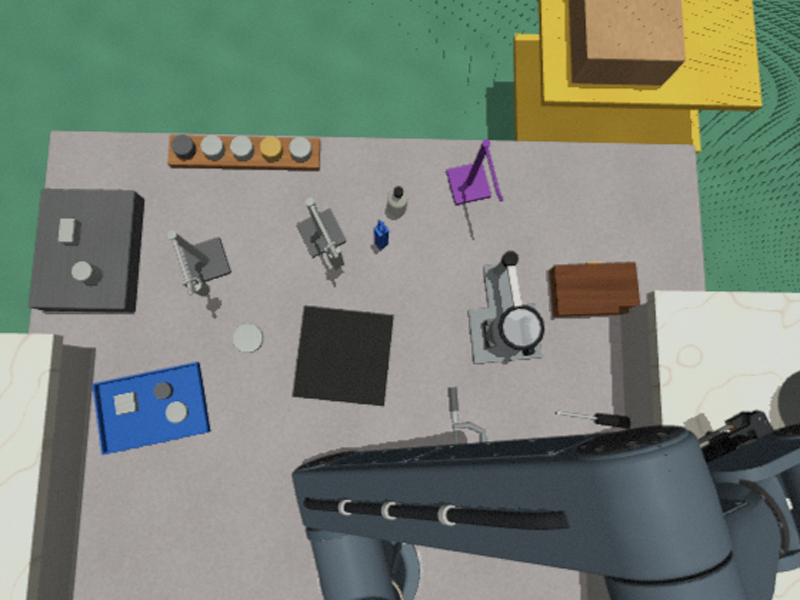

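The side view shows the long bar hanging at about (350,340) with the blue look-alike left of it, stand_a's post at (303,350), the mat at (452,402) and the rest at (455,285) with the lens over it and the pin at (479,238). The top view shows the hook of stand_a at about (333,262), the mat at (343,356), the lens at (520,328) and the hinge at (510,258). I'll enlarge these next.

```bash
cat > h.py <<'E'
import numpy as np,cv2
from rig import camera_info
C={n:camera_info(n) for n in("side","top")}
def ray(n,p):
    T=np.array(C[n]["cam_to_world"]);K=np.array(C[n]["mtx"])
    d=T[:3,:3]@np.linalg.solve(K,[p[0],p[1],1.]);return T[:3,3],d
def atz(n,p,z):
    o,d=ray(n,p);return o+d*(z-o[2])/d[2]
def tri(ps,pt):
    o1,d1=ray("side",ps);o2,d2=ray("top",pt)
    d1=d1/np.linalg.norm(d1);d2=d2/np.linalg.norm(d2)
    t=np.linalg.lstsq(np.c_[d1,-d2],o2-o1,rcond=None)[0]
    a=o1+t[0]*d1;b=o2+t[1]*d2;return (a+b)/2,np.linalg.norm(a-b)
def proj(n,X):
    T=np.linalg.inv(np.array(C[n]["cam_to_world"]));q=np.array(C[n]["mtx"])@(T[:3,:3]@X+T[:3,3]);return q[:2]/q[2]
def tile(im,x,y,w,h,s):
    t=cv2.resize(im[y:y+h,x:x+w],None,fx=s,fy=s,interpolation=cv2.INTER_CUBIC)
    for i in range(0,w,10): cv2.line(t,(i*s,0),(i*s,6),(0,0,255),1);(i%20==0) and cv2.putText(t,str(x+i),(i*s,18),0,.35,(0,0,255),1)
    for i in range(0,h,10): cv2.line(t,(0,i*s),(6,i*s),(0,0,255),1);(i%20==0) and cv2.putText(t,str(y+i),(8,i*s+4),0,.35,(0,0,255),1)
    return t
E
python3 - <<'E'
from h import *
s=cv2.imread("pics/side0.png");t=cv2.imread("pics/top0.png")
cv2.imwrite("pics/c1.png",np.hstack([tile(s,190,195,80,100,5),tile(t,200,125,80,100,5)]))
cv2.imwrite("pics/c2.png",np.hstack([tile(s,265,150,80,85,5),tile(t,320,170,80,85,5)]))
E
```

```text
(no output)
```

View pics/c1.png

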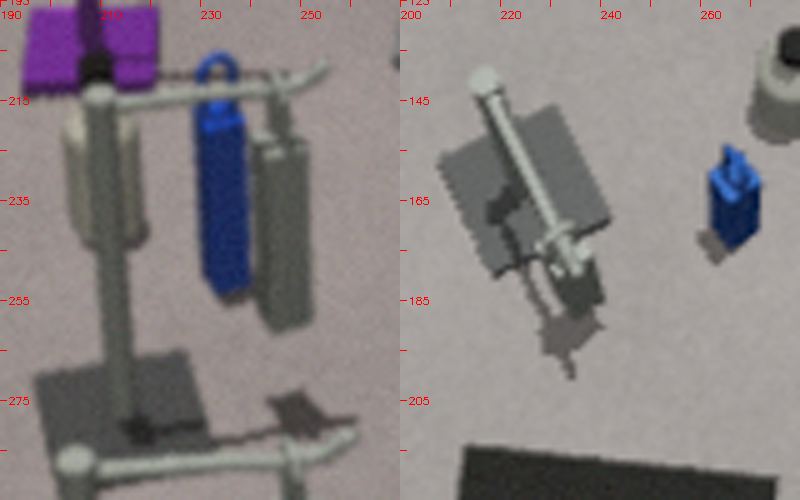

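View pics/c2.png

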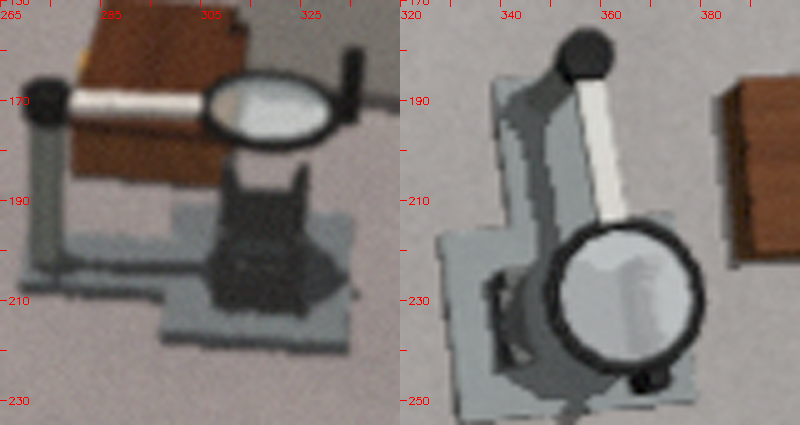

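The crops give, in original pixels:

| Feature | Side | Top |
|---|---|---|
| stand_a post top | (210,214) | (217,141) |
| stand_a hook tip | (255,208.5) | (236,178) |
| Lens pin top | (335.6,160) | (370,245.6) |
| Hinge cap | (274.6,169) | (357,181) |
| Lens centre | (318.6,172) | (365,229.4) |
| Rest foot corners | – | (328,217.6), (332,254.4), (379,250), (375,212.4) |

The bar body in the side crop runs from (241–251,223) down to (241–252,261).

```bash
python3 - <<'E'
from h import *
np.set_printoptions(precision=4,suppress=True)
for k,a,b in [("post",(210,214),(217,141)),("hooktip",(255,208.5),(236,178)),("looptop",(246,210),(231.5,173)),("pin",(335.6,160),(370,245.6)),("hinge",(274.6,169),(357,181)),("lens",(318.6,172),(365,229.4))]: print(k,*tri(a,b))
print("seat at .21 side/top",atz("side",(246,213),.212))
foot=[atz("top",p,.008) for p in[(208,156),(231,146.4),(242.4,168.6),(219,180)]];f=np.array(foot);print("foota",f[:,:2].tolist(),f.mean(0))
f=np.array([atz("top",p,.012) for p in[(328,217.6),(332,254.4),(379,250),(375,212.4)]]);print("rest",f[:,:2].round(4).tolist(),f.mean(0))
f=np.array([atz("top",(np.array(p)*.7),.003) for p in[(303,306),(393,315),(384,405),(294,396)]]);print("mat",f[:,:2].round(4).tolist(),f.mean(0))
f=np.array([atz("side",(np.array(p)*.7),.003) for p in[(421,361),(513,378),(497,446),(391,411)]]);print("mat side",f[:,:2].round(4).tolist(),f.mean(0))
E
```

```text
post [0.715  0.1194 0.2203] 0.0018537649136312485
hooktip [0.6144 0.0663 0.2163] 0.0040102439686503216
looptop [0.6313 0.0789 0.2165] 0.002896354949079571
pin [ 0.4448 -0.2972  0.1752] 0.0007023107677599892
hinge [ 0.6329 -0.2759  0.1304] 0.0020470934423264973
lens [ 0.4944 -0.2972  0.1252] 8.330608705730852e-05
seat at .21 side/top [0.6313 0.085  0.212 ]
foota [[0.7360790676217661, 0.17389517901276652], [0.7694304587902178, 0.10128163425264436], [0.6965760297139898, 0.06286197775934321], [0.6579931853163957, 0.13617777593924518]] [0.715  0.1186 0.008 ]
rest [[0.5421, -0.2097], [0.4272, -0.2212], [0.4427, -0.3683], [0.5609, -0.3589]] [ 0.4932 -0.2895  0.012 ]
mat [[0.5487, 0.1548], [0.5316, -0.0437], [0.3361, -0.0266], [0.353, 0.1672]] [0.4423 0.0629 0.003 ]
mat side [[0.5211, -0.0358], [0.3335, -0.0231], [0.3477, 0.1675], [0.5508, 0.1195]] [0.4383 0.057  0.003 ]
```

```bash
cat > plan.py <<'E'
import json,os,numpy as np
from scipy.spatial.transform import Rotation as Ro
np.set_printoptions(precision=4,suppress=True)
def rot(psi,elev=90):  # closing axis heading psi, tool pointing elev deg below horizontal (90=down), ahead = psi+90
    a,e=np.radians([psi,elev]);y=np.array([np.cos(a),np.sin(a),0]);f=np.array([-np.sin(a),np.cos(a),0])
    z=np.cos(e)*f-np.sin(e)*np.array([0,0,1.]);return np.c_[np.cross(y,z),y,z]
def load():
    if os.path.exists("cmd.json"):
        d=json.load(open("cmd.json"));return np.array(d["p"]),np.array(d["R"])
    return np.array([.272,-.563,.223]),rot(-64.172)
def save(p,R): json.dump(dict(p=list(map(float,p)),R=np.array(R).tolist()),open("cmd.json","w"))
def plan(calls):
    """calls: list of calls, each a list of (pos,R) waypoints; prints rounded numbers, saves the last commanded pose"""
    p,R=load()
    for c in calls:
        for P,Q in c:
            d=np.round(np.r_[R.T@(np.array(P)-p)/.15,Ro.from_matrix(R.T@Q).as_rotvec(degrees=True)/360],3)
            print(d.tolist(),"!!!" if abs(d).max()>1 else "")
        p,R=p+R@d[:3]*.15,R@Ro.from_rotvec(d[3:]*360,degrees=True).as_matrix();print("--")
    save(p,R)
E
python3 - <<'E'
from plan import *
pin=np.array([.4448,-.2972]);s=np.array([.272,-.563]);h=np.array([.633,-.2758])
m=(s+pin)/2
a=lambda t,z:np.r_[h+.19*np.array([np.cos(np.radians(t)),np.sin(np.radians(t))]),z]
r=lambda t:rot(-84-(186.5-t)*.7)
plan([[(np.r_[m,.215],rot(-84))],[(np.r_[pin,.205],rot(-84))],[(np.r_[pin,.15],rot(-84))],
 [(a(173,.15),r(173)),(a(160,.15),r(160))],[(a(146,.15),r(146)),(a(133,.15),r(133))],[(a(119,.15),r(119)),(a(105,.15),r(105))],[(a(105,.25),r(105))]])
E
```

```text
[0.904, -0.547, 0.053, -0.0, 0.0, 0.055] 
--
[0.666, -0.82, 0.067, -0.0, 0.0, 0.0] 
--
[0.0, -0.0, 0.367, -0.0, 0.0, 0.0] 
--
[0.029, -0.296, -0.0, -0.0, 0.0, 0.026] 
[0.125, -0.566, -0.0, -0.0, 0.0, 0.052] 
--
[0.076, -0.299, -0.0, -0.0, 0.0, 0.027] 
[0.21, -0.553, -0.0, -0.0, 0.0, 0.052] 
--
[0.119, -0.285, -0.0, -0.0, 0.0, 0.027] 
[0.303, -0.533, -0.0, -0.0, 0.0, 0.055] 
--
[-0.0, 0.0, -0.667, -0.0, 0.0, -0.0] 
--
```

Call:
carry_out(deltas=[[[0.2, -0.12, 0.053, 0, 0, 0.02, 0.4], [0.45, -0.27, 0.053, 0, 0, 0.04, 0.4], [0.7, -0.42, 0.053, 0, 0, 0.055, 0.4], [0.904, -0.547, 0.053, 0, 0, 0.055, 0.4], [0.904, -0.547, 0.053, 0, 0, 0.055, 0.4], [0.904, -0.547, 0.053, 0, 0, 0.055, 0.4], [0.904, -0.547, 0.053, 0, 0, 0.055, 0.4], [0.904, -0.547, 0.053, 0, 0, 0.055, 0.4], [0.904, -0.547, 0.053, 0, 0, 0.055, 0.4], [0.904, -0.547, 0.053, 0, 0, 0.055, 0.4]]])

```text
time_s: 0.93
position: [0.3579, -0.4309, 0.2145]
tcp_rot: [[0.995, 0.103, -0.0], [0.103, -0.995, -0.0], [-0.0, 0.0, -1.0]]
force: [0.0, 0.2, 0.9]
opening: 0.345
grasp_force: 0.0
```

Call:
carry_out(deltas=[[[0.15, -0.2, 0.067, 0, 0, 0, 0.4], [0.3, -0.4, 0.067, 0, 0, 0, 0.4], [0.45, -0.6, 0.067, 0, 0, 0, 0.4], [0.666, -0.82, 0.067, 0, 0, 0, 0.4], [0.666, -0.82, 0.067, 0, 0, 0, 0.4], [0.666, -0.82, 0.067, 0, 0, 0, 0.4], [0.666, -0.82, 0.067, 0, 0, 0, 0.4], [0.666, -0.82, 0.067, 0, 0, 0, 0.4], [0.666, -0.82, 0.067, 0, 0, 0, 0.4], [0.666, -0.82, 0.067, 0, 0, 0, 0.4]]])

```text
time_s: 1.77
position: [0.4444, -0.2982, 0.2045]
tcp_rot: [[0.995, 0.103, 0.0], [0.103, -0.995, -0.0], [0.0, 0.0, -1.0]]
force: [-0.3, -0.6, 0.6]
opening: 0.303
grasp_force: 0.0
```

Call:
carry_out(deltas=[[[0, 0, 0.06, 0, 0, 0, 0.4], [0, 0, 0.12, 0, 0, 0, 0.4], [0, 0, 0.18, 0, 0, 0, 0.4], [0, 0, 0.24, 0, 0, 0, 0.4], [0, 0, 0.3, 0, 0, 0, 0.4], [0, 0, 0.367, 0, 0, 0, 0.4], [0, 0, 0.367, 0, 0, 0, 0.4], [0, 0, 0.367, 0, 0, 0, 0.4], [0, 0, 0.367, 0, 0, 0, 0.4], [0, 0, 0.367, 0, 0, 0, 0.4]]])

```text
time_s: 2.6
position: [0.4453, -0.2969, 0.1498]
tcp_rot: [[0.994, 0.105, 0.001], [0.105, -0.994, -0.0], [0.001, 0.001, -1.0]]
force: [0.6, -0.3, -0.5]
opening: 0.299
grasp_force: 0.0
```

Call:
carry_out(deltas=[[[0.003, -0.06, 0, 0, 0, 0.005, 0.4], [0.007, -0.12, 0, 0, 0, 0.01, 0.4], [0.012, -0.18, 0, 0, 0, 0.015, 0.4], [0.02, -0.24, 0, 0, 0, 0.02, 0.4], [0.029, -0.296, 0, 0, 0, 0.026, 0.4], [0.045, -0.35, 0, 0, 0, 0.031, 0.4], [0.062, -0.41, 0, 0, 0, 0.036, 0.4], [0.082, -0.46, 0, 0, 0, 0.042, 0.4], [0.102, -0.515, 0, 0, 0, 0.047, 0.4], [0.125, -0.566, 0, 0, 0, 0.052, 0.4]]])

```text
time_s: 3.43
position: [0.4551, -0.2103, 0.1502]
tcp_rot: [[0.975, -0.221, 0.001], [-0.221, -0.975, -0.001], [0.001, 0.001, -1.0]]
force: [-0.2, 0.0, 0.2]
opening: 0.296
grasp_force: 0.3
```

Call:
carry_out(deltas=[[[0.012, -0.06, 0, 0, 0, 0.005, 0.4], [0.025, -0.12, 0, 0, 0, 0.01, 0.4], [0.04, -0.18, 0, 0, 0, 0.016, 0.4], [0.057, -0.24, 0, 0, 0, 0.021, 0.4], [0.076, -0.299, 0, 0, 0, 0.027, 0.4], [0.1, -0.355, 0, 0, 0, 0.032, 0.4], [0.125, -0.41, 0, 0, 0, 0.037, 0.4], [0.152, -0.46, 0, 0, 0, 0.042, 0.4], [0.18, -0.508, 0, 0, 0, 0.047, 0.4], [0.21, -0.553, 0, 0, 0, 0.052, 0.4]]])

```text
time_s: 4.27
position: [0.5039, -0.136, 0.1501]
tcp_rot: [[0.853, -0.522, 0.0], [-0.522, -0.853, -0.0], [0.001, 0.0, -1.0]]
force: [-0.1, -0.5, 0.7]
opening: 0.3
grasp_force: 0.3
```

Call:
carry_out(deltas=[[[0.02, -0.06, 0, 0, 0, 0.005, 0.4], [0.042, -0.12, 0, 0, 0, 0.01, 0.4], [0.066, -0.177, 0, 0, 0, 0.016, 0.4], [0.092, -0.232, 0, 0, 0, 0.021, 0.4], [0.119, -0.285, 0, 0, 0, 0.027, 0.4], [0.152, -0.34, 0, 0, 0, 0.032, 0.4], [0.187, -0.39, 0, 0, 0, 0.037, 0.4], [0.224, -0.44, 0, 0, 0, 0.043, 0.4], [0.263, -0.488, 0, 0, 0, 0.049, 0.4], [0.303, -0.533, 0, 0, 0, 0.055, 0.4]]])

```text
time_s: 5.1
position: [0.5844, -0.0915, 0.15]
tcp_rot: [[0.625, -0.78, -0.0], [-0.78, -0.625, -0.0], [0.0, 0.0, -1.0]]
force: [-1.6, 0.5, 0.5]
opening: 0.294
grasp_force: 0.3
```

Call:
carry_out(deltas=[[[0, 0, 0, 0, 0, 0, 0.4], [0, 0, -0.05, 0, 0, 0, 0.4], [0, 0, -0.15, 0, 0, 0, 0.4], [0, 0, -0.25, 0, 0, 0, 0.4], [0, 0, -0.4, 0, 0, 0, 0.4], [0, 0, -0.55, 0, 0, 0, 0.4], [0, 0, -0.667, 0, 0, 0, 0.4], [0, 0, -0.667, 0, 0, 0, 0.4], [0, 0, -0.667, 0, 0, 0, 0.4], [0, 0, -0.667, 0, 0, 0, 0.4]]])

```text
time_s: 5.93
position: [0.5832, -0.0917, 0.2491]
tcp_rot: [[0.627, -0.779, -0.001], [-0.779, -0.627, 0.0], [-0.001, 0.001, -1.0]]
force: [-0.8, -0.4, -0.0]
opening: 0.298
grasp_force: 0.0
```

```bash
python3 - <<'E'
from h import *
from rig import telemetry,capture
np.set_printoptions(precision=3,suppress=True)
s=telemetry.read_state();print(s["joint_positions"],s["position"],s["tcp_rot"].tolist())
# bar/stand model check overlay on first pictures
post=np.array([.715,.119]);
for yaw in(27,):
    c,si=np.cos(np.radians(yaw)),np.sin(np.radians(yaw));R=np.array([[c,-si],[si,c]])
    for n in("side","top"):
        im=cv2.imread(f"pics/{n}0.png");im=cv2.resize(im,None,fx=8,fy=8,interpolation=cv2.INTER_CUBIC)
        w=lambda x,y,z:tuple(int(v) for v in (proj(n,np.r_[post+R@np.array([x-.09,y]),z])+.5)*8)
        for a,b in[((0,0,.21),(.09,0,.21)),((0,0,.21),(-.024,0,.22)),((.09,0,.224),(.09,0,0))]: cv2.line(im,w(*a),w(*b),(0,0,255),1)
        d=.012
        for z in(.059,.179): cv2.polylines(im,[np.array([w(x,y,z) for x,y in((d,d),(d,-d),(-d,-d),(-d,d))])],True,(0,255,255),1)
        for x,y in((d,d),(d,-d),(-d,-d),(-d,d)): cv2.line(im,w(x,y,.059),w(x,y,.179),(0,255,255),1)
        f=.0425
        cv2.polylines(im,[np.array([w(.09+x,y,.01) for x,y in((f,f),(f,-f),(-f,-f),(-f,f))])],True,(255,255,0),1)
        if n=="side": A=im[200*8:274*8,205*8:255*8]
        else: B=im[136*8:210*8,203*8:253*8]
cv2.imwrite("pics/ov.png",np.hstack([A,B]))
E
```

```text
[-19.774  25.888  85.411  -0.003  68.78  121.432] [ 0.583 -0.092  0.249] [[0.6265328273409627, -0.7793939067812288, -0.0013245136589027612], [-0.7793941657503504, -0.6265337601325631, 0.0004263900411732833], [-0.001162178323061882, 0.0007651708601591336, -0.9999990319270815]]
```

View pics/ov.png

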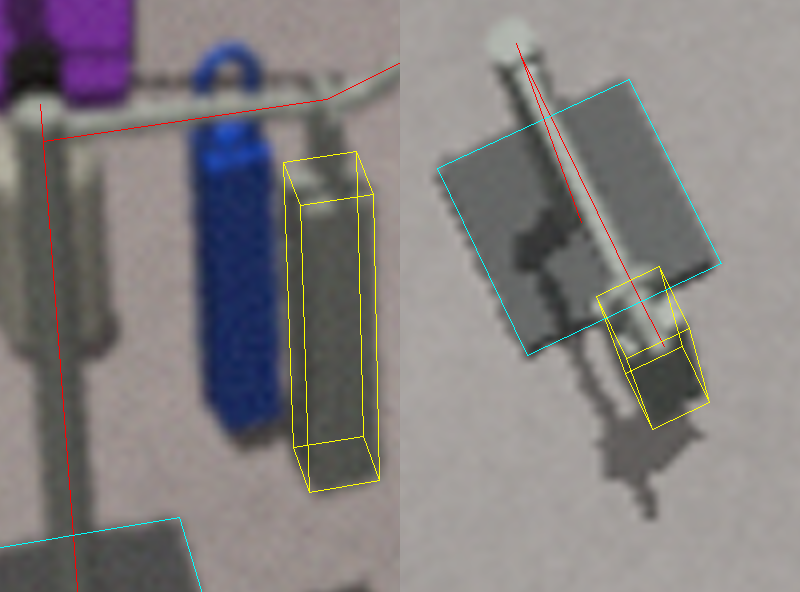

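The overlay shows the model (seat (0.635,0.078), yaw 27°) on the bar within about 2 mm in both views: bar bottom at side px (335,465) and top px (680,400) of the crop. Next I move up and tilt once to identify the arm's kinematics, because the bar needs a slanted grasp.

```bash
python3 - <<'E'
from plan import *
plan([[((.45,-.05,.39),rot(-90))],[((.50,-.05,.42),rot(-90,60))]])
E
```

```text
[-0.779, 0.519, -0.933, -0.0, 0.0, -0.142] 
--
[0.333, -0.001, -0.2, 0.0, 0.083, -0.0] 
--
```

Call:
carry_out(deltas=[[[-0.1, 0.06, -0.15, 0, 0, -0.015, -1], [-0.25, 0.16, -0.35, 0, 0, -0.034, -1], [-0.4, 0.26, -0.55, 0, 0, -0.053, -1], [-0.6, 0.4, -0.75, 0, 0, -0.072, -1], [-0.779, 0.519, -0.933, 0, 0, -0.091, -1], [-0.779, 0.519, -0.933, 0, 0, -0.11, -1], [-0.779, 0.519, -0.933, 0, 0, -0.129, -1], [-0.779, 0.519, -0.933, 0, 0, -0.142, -1], [-0.779, 0.519, -0.933, 0, 0, -0.142, -1], [-0.779, 0.519, -0.933, 0, 0, -0.142, -1]]])

```text
time_s: 6.77
position: [0.4496, -0.0494, 0.3884]
tcp_rot: [[1.0, -0.004, -0.003], [-0.004, -1.0, 0.001], [-0.003, -0.001, -1.0]]
force: [0.5, -1.0, 0.2]
opening: 0.952
grasp_force: 0.0
```

```bash
python3 - <<'E'
from rig import telemetry
s=telemetry.read_state();print(s["joint_positions"].tolist(),s["position"].tolist(),s["tcp_rot"].tolist())
E
```

```text
[-20.466885439263308, 6.449703045107011, 91.11226396888755, -0.0027198832793184774, 82.59196686187174, 69.74863020342968] [0.4496348224073976, -0.04935172948888786, 0.3883627861632284] [[0.9999897353799388, -0.0037563869497523415, -0.0025335137346825915], [-0.0037541291856045852, -0.9999925524242081, 0.0008953268537581876], [-0.002536858060256241, -0.0008858065257146984, -0.999996389842474]]
```

Call:
carry_out(deltas=[[[0.06, 0, -0.04, 0, 0.015, 0, -1], [0.12, 0, -0.08, 0, 0.03, 0, -1], [0.18, 0, -0.12, 0, 0.045, 0, -1], [0.24, 0, -0.16, 0, 0.06, 0, -1], [0.333, -0.001, -0.2, 0, 0.075, 0, -1], [0.333, -0.001, -0.2, 0, 0.083, 0, -1], [0.333, -0.001, -0.2, 0, 0.083, 0, -1], [0.333, -0.001, -0.2, 0, 0.083, 0, -1], [0.333, -0.001, -0.2, 0, 0.083, 0, -1], [0.333, -0.001, -0.2, 0, 0.083, 0, -1]]])

```text
time_s: 7.6
position: [0.5008, -0.0497, 0.4195]
tcp_rot: [[0.867, -0.002, 0.497], [-0.002, -1.0, -0.001], [0.497, -0.0, -0.867]]
force: [-0.5, 0.3, -0.7]
opening: 1.0
grasp_force: 0.0
```

```bash
python3 - <<'E'
from rig import telemetry
import numpy as np
s=telemetry.read_state();print(s["joint_positions"].tolist(),s["position"].tolist(),s["tcp_rot"].tolist())
E
```

```text
[-26.432144391222103, -3.240659757259098, 102.68310268016944, 15.756635528120887, 54.407324508547774, 57.450800236765566] [0.5008318118552876, -0.04968070003848805, 0.4194565252542431] [[0.8674977627681711, -0.001861979570381638, 0.497437598723998], [-0.001756449170226833, -0.9999982262375162, -0.0006800059805533063], [0.497437982545091, -0.00028382019071946193, -0.8674994945056563]]
```

```bash
cat > kin.py <<'E'
import numpy as np
from scipy.spatial.transform import Rotation as Ro
from scipy.optimize import least_squares
P0=[.0,.11,.35,.55,.41,.4,0.]
def fk(q,P=None):
    P=PAR if P is None else P
    a,d,h,L1,L2,L3,e=P;q=np.asarray(q,float)
    A=Ro.from_euler('z',q[0],degrees=True);B=Ro.from_euler('y',q[1],degrees=True);D=Ro.from_euler('y',q[1]+q[2],degrees=True)
    W=np.array([a,d,h])+B.apply([0,0,L1])+D.apply([e,0,L2])
    R=A*D*Ro.from_euler('z',q[3],degrees=True)*Ro.from_euler('y',q[4],degrees=True)*Ro.from_euler('z',q[5]+90,degrees=True)
    return A.apply(W)+L3*R.as_matrix()[:,2],R.as_matrix()
S=[([-74.39951,30.27375,82.14973,-.0005,67.690005,-10.2282],[.27213,-.5619,.22166]),
([-20.46689,6.4497,91.11226,-.0027,82.59197,69.74863],[.449635,-.049352,.388363]),
([-26.43214,-3.24066,102.6831,15.75664,54.40732,57.4508],[.500832,-.049681,.419457]),
([-19.774,25.888,85.411,-.003,68.78,121.432],[.583,-.092,.249])]
f=least_squares(lambda P:np.r_[np.ravel([fk(q,P)[0]-p for q,p in S]),1e-3*(P[6]),1e-3*P[0]],P0);PAR=f.x
LO=np.array([-176.69,-43.24,12.49,-82,0,-163.58]);HI=np.array([176.69,126.21,139.97,262,151.66,163.58])
def ik(p,R,q0):
    g=least_squares(lambda q:np.r_[(fk(q)[0]-p)*1000,20*np.ravel(fk(q)[1]-R)],np.clip(q0,LO+.1,HI-.1),bounds=(LO,HI))
    return g.x,np.sqrt(2*g.cost)
E
python3 - <<'E'
from kin import *
np.set_printoptions(precision=4,suppress=True)
print(PAR,[np.round(1000*(fk(q)[0]-p),1).tolist() for q,p in S]);print(fk(S[2][0])[1])
from plan import rot
u=np.array([np.cos(np.radians(27)),np.sin(np.radians(27)),0]);b=np.array([.6348,.0781,.115])
for e in(20,30,35,38,42):
    for psi in(-63,117):
        R=rot(-63,e)
        if psi==117: R=R@np.diag([-1,-1,1])
        p=b+R[:,2]*.013
        for q0 in([-20,30,130,180,40,90],[-20,30,130,180,40,-90],[-20,30,130,90,40,0],[-20,30,130,0,40,0]):
            q,c=ik(p,R,q0)
            if c<1: print(e,psi,q.round(1),round(c,2))
E
```

```text
[-0.0001  0.1109  0.2749  0.5886  0.3919  0.3058  0.115 ] [[-0.1, -0.0, -0.1], [-0.0, -0.1, -0.0], [-0.0, -0.0, 0.0], [0.1, 0.2, 0.1]]
[[ 0.8675 -0.0019  0.4974]
 [-0.0018 -1.     -0.0007]
 [ 0.4974 -0.0003 -0.8675]]
20 -63 [-23.3  55.4 123.6 129.4  69.3 -89.2] 0.0
20 -63 [-23.3  55.4 123.6 129.4  69.3 -89.2] 0.0
20 -63 [-23.3  55.4 123.6 129.4  69.3 -89.2] 0.0
20 117 [-23.3  55.4 123.6 129.4  69.3  90.8] 0.0
20 117 [-23.3  55.4 123.6 129.4  69.3  90.8] 0.0
20 117 [-23.3  55.4 123.6 129.4  69.3  90.8] 0.0
30 -63 [-20.8  48.2 121.5 126.9  53.4 -80.5] 0.0
30 -63 [-20.8  48.2 121.5 126.9  53.4 -80.5] 0.0
30 -63 [-20.8  48.2 121.5 126.9  53.4 -80.5] 0.0
30 117 [-20.8  48.2 121.5 126.9  53.4  99.5] 0.0
30 117 [-20.8  48.2 121.5 126.9  53.4  99.5] 0.0
30 117 [-20.8  48.2 121.5 126.9  53.4  99.5] 0.0
35 -63 [-19.4  45.  119.9 123.7  45.5 -74.6] 0.0
35 -63 [-19.4  45.  119.9 123.7  45.5 -74.6] 0.0
35 -63 [-19.4  45.  119.9 123.7  45.5 -74.6] 0.0
35 117 [-19.4  45.  119.9 123.7  45.5 105.4] 0.0
35 117 [-19.4  45.  119.9 123.7  45.5 105.4] 0.0
35 117 [-19.4  45.  119.9 123.7  45.5 105.4] 0.0
38 -63 [-18.5  43.3 118.7 120.7  40.8 -70.2] 0.0
38 -63 [-18.5  43.3 118.7 120.7  40.8 -70.2] 0.0
38 -63 [-18.5  43.3 118.7 120.7  40.8 -70.2] 0.0
38 117 [-18.5  43.3 118.7 120.7  40.8 109.8] 0.0
38 117 [-18.5  43.3 118.7 120.7  40.8 109.8] 0.0
38 117 [-18.5  43.3 118.7 120.7  40.8 109.8] 0.0
42 -63 [-17.2  41.2 116.9 115.3  35.  -63. ] 0.0
42 -63 [-17.2  41.2 116.9 115.3  35.  -63. ] 0.0
42 -63 [-17.2  41.2 116.9 115.3  35.  -63. ] 0.0
42 117 [-17.2  41.2 116.9 115.3  35.  117. ] 0.0
42 117 [-17.2  41.2 116.9 115.3  35.  117. ] 0.0
42 117 [-17.2  41.2 116.9 115.3  35.  117. ] 0.0
```

```bash
python3 - <<'E'
from kin import *; from plan import rot; from h import tri,atz
np.set_printoptions(precision=3,suppress=True)
b=np.array([.6348,.0781]);c,s=np.cos(np.radians(27)),np.sin(np.radians(27));M=np.array([[c,s],[-s,c]])
fr=lambda p:M@(np.asarray(p)[:2]-b)
t,e=tri((233.5,206),(265.5,155));print("blue loop top",t,e,"stand frame",fr(t))
t,e=tri((208,219),(278,134.5));print("bottle",t,e,fr(t))
for n,p in(("side",(236,254)),("top",(266.5,173.5))): print("blue base",atz(n,p,0),fr(atz(n,p,0)))
print("hinge/lens etc frame",fr([.565,-.1]))
# lay poses
q0=np.array([-20.8,48.2,121.5,126.9,53.4,99.5])
R30=rot(-63,30)@np.diag([-1,-1,1])
mat=np.array([.441,.061,.0165])
for H in range(-180,180,20):
    R=rot(H-90,120)@np.diag([-1,-1,1]);p=mat+R[:,2]*.013
    best=None
    for st in(q0,[0,30,100,90,90,90],[0,30,100,0,80,90],[0,30,100,0,80,-90],[0,30,100,180,80,0]):
        q,cst=ik(p,R,st)
        if cst<1 and (best is None or abs(q-q0).max()<abs(best-q0).max()): best=q
    if best is not None: print(H,best.round(0),"maxmove",abs(best-q0).max().round(0))
E
```

```text
blue loop top [ 0.695 -0.011  0.16 ] 0.005795601249157183 stand frame [ 0.013 -0.106]
bottle [ 0.785 -0.048  0.075] 0.006964397387202563 [ 0.077 -0.181]
blue base [ 0.687  0.003 -0.   ] [ 0.012 -0.091]
blue base [ 0.684 -0.014  0.   ] [ 0.002 -0.105]
hinge/lens etc frame [-0.143 -0.127]
-180 [-10.  53. 138. 172.  41. -93.] maxmove 192.0
-160 [ -19.   52.  138.  149.   38. -100.] maxmove 200.0
-140 [-25.  50. 134. 120.  32. -96.] maxmove 196.0
-120 [-27.  48. 127.  83.  30. -79.] maxmove 179.0
-100 [-26.  47. 120.  55.  36. -67.] maxmove 167.0
-80 [-24.  47. 112.  36.  45. -65.] maxmove 165.0
-60 [-20.  48. 106.  24.  53. -69.] maxmove 168.0
-40 [-15.  48. 101.  14.  59. -75.] maxmove 175.0
-20 [-10.  49.  97.   6.  64. -84.] maxmove 183.0
0 [ -5.  50.  95.  -3.  65. -93.] maxmove 193.0
20 [   0.   50.   95.  -11.   64. -103.] maxmove 202.0
40 [   5.   49.   98.  -20.   60. -112.] maxmove 211.0
60 [   8.   48.  102.  -29.   54. -119.] maxmove 219.0
80 [  11.   47.  107.  -41.   45. -124.] maxmove 224.0
100 [  12.   47.  114.  -58.   36. -124.] maxmove 224.0
120 [  12.   47.  120.  -82.   29. -119.] maxmove 219.0
140 [  7.  48. 129. 232.  28. -95.] maxmove 195.0
160 [  0.  50. 135. 197.  35. -87.] maxmove 186.0
```

```bash
cat > pj.py <<'E'
from kin import *; from plan import *
def jpath(q0,q1,n):  # joint-space waypoints -> poses
    return [fk(np.asarray(q0)+(np.asarray(q1)-q0)*k/n) for k in range(1,n+1)]
def steps(poses):
    a=[Ro.from_matrix(poses[i][1].T@poses[i+1][1]).magnitude()*57.3 for i in range(len(poses)-1)]
    return np.round(a,0)
b=np.array([.6348,.0781,.112]);u=np.array([np.cos(np.radians(27)),np.sin(np.radians(27)),0])
RG=rot(-63,30)@np.diag([-1,-1,1]);pg=b+RG[:,2]*.013
QG=[-20.8,48.2,121.5,126.9,53.4,99.5]
E
python3 - <<'E'
from pj import *
q0=np.array([-26.432,-3.241,102.683,15.757,54.407,57.451])
pre=pg-RG[:,2]*.11
qp,c=ik(pre,RG,QG);print(qp,c)
P=jpath(q0,qp,8);print(steps([fk(q0)]+P));print(np.array([x[0] for x in P]))
plan([P[:3],P[3:6],P[6:]+[(pre,RG)]])
E
```

```text
[-33.3193  41.6595 132.7459 116.677   57.3556  95.7729] 1.7475986916939459e-13
[20. 20. 20. 21. 21. 21. 21. 21.]
[[ 0.5089 -0.0042  0.3628]
 [ 0.5155  0.0366  0.3218]
 [ 0.5238  0.0683  0.2928]
 [ 0.5346  0.088   0.2709]
 [ 0.5469  0.094   0.2506]
 [ 0.558   0.0866  0.2273]
 [ 0.5639  0.0676  0.1976]
 [ 0.56    0.04    0.1605]]
[-0.139, -0.305, 0.36, 0.031, -0.01, 0.044] 
[-0.237, -0.577, 0.619, 0.058, -0.022, 0.091] 
[-0.286, -0.788, 0.813, 0.081, -0.034, 0.141] 
--
[-0.034, -0.006, 0.207, 0.02, -0.008, 0.054] 
[0.001, 0.022, 0.364, 0.037, -0.012, 0.109] 
[0.092, 0.116, 0.486, 0.051, -0.013, 0.165] 
--
[0.233, 0.004, 0.049, 0.017, 0.003, 0.055] 
[0.539, 0.054, 0.048, 0.035, 0.011, 0.109] 
[0.539, 0.054, 0.048, 0.035, 0.011, 0.109] 
--
```

```bash
python3 - <<'E'
from pj import *
save([.5008,-.0497,.4195],rot(-90,60))
q0=np.array([-26.432,-3.241,102.683,15.757,54.407,57.451])
pre=pg-RG[:,2]*.11
for p2 in([.48,0,.36],[.46,-.02,.33],[.47,.0,.3]):
    q2,c=ik(np.array(p2),RG,[-33,30,125,117,57,96]);print(p2,q2.round(1),c)
p2=np.array([.48,0,.36]);q2,c=ik(p2,RG,[-33,30,125,117,57,96])
P=jpath(q0,q2,8);print(steps([fk(q0)]+P));print(np.array([x[0] for x in P]))
plan([P[:3],P[3:6],P[6:]+[(p2,RG)]])
print("descend");plan([[(p2*.3+pre*.7,RG)],[(pre,RG)]])
for f in(.25,.5,.75): print(ik(p2*(1-f)+pre*f,RG,q2)[0].round(0))
E
```

```text
[0.48, 0, 0.36] [-50.3   3.6 128.8  74.1  61.4 145. ] 3.300337522696464e-13
[0.46, -0.02, 0.33] [-56.9   7.7 132.7  74.   63.6 135. ] 1.2778850582333702e-13
[0.47, 0.0, 0.3] [-52.1  13.2 135.7  82.1  59.2 126.2] 1.6731248841274894e-13
[20. 20. 20. 20. 20. 20. 20. 20.]
[[ 0.4899 -0.0359  0.3935]
 [ 0.4812 -0.022   0.374 ]
 [ 0.4753 -0.0093  0.3605]
 [ 0.4722  0.0011  0.3526]
 [ 0.4718  0.0081  0.3494]
 [ 0.4734  0.0107  0.3502]
 [ 0.4765  0.0081  0.3541]
 [ 0.48   -0.      0.36  ]]
[-0.15, -0.092, 0.114, 0.015, -0.005, 0.053] 
[-0.265, -0.185, 0.198, 0.029, -0.01, 0.106] 
[-0.344, -0.269, 0.256, 0.042, -0.017, 0.159] 
--
[-0.073, 0.007, 0.051, 0.012, -0.008, 0.055] 
[-0.115, -0.003, 0.079, 0.024, -0.016, 0.109] 
[-0.122, -0.022, 0.085, 0.036, -0.025, 0.164] 
--
[-0.005, -0.035, -0.01, 0.01, -0.011, 0.054] 
[0.01, -0.096, -0.043, 0.021, -0.023, 0.108] 
[0.01, -0.096, -0.043, 0.021, -0.023, 0.108] 
--
descend
[0.596, -0.001, 0.828, -0.0, -0.0, 0.0] 
--
[0.255, -0.0, 0.355, -0.0, -0.0, 0.0] 
--
[-45.  13. 132.  85.  56. 132.]
[-41.  23. 133.  97.  54. 118.]
[-37.  33. 134. 108.  55. 105.]
```

```bash
sed -i 's/^RG=.*/RG=rot(-63,30);pg=b+RG[:,2]*.013/; s/^QG=.*/QG=[-20.8,48.2,121.5,126.9,53.4,-80.5]/' pj.py; python3 - <<'E'
from pj import *
save([.5008,-.0497,.4195],rot(-90,60))
q0=np.array([-26.432,-3.241,102.683,15.757,54.407,57.451])
pre=pg-RG[:,2]*.11
p2=np.array([.48,0,.36]);q2,c=ik(p2,RG,[-50,4,129,74,61,-35]);print(q2,c)
P=jpath(q0,q2,4);print(steps([fk(q0)]+P));print(np.array([x[0] for x in P]))
plan([P[:4]+[(p2,RG)]])
print("descend");plan([[(p2*.3+pre*.7,RG)],[(pre,RG)]])
E
```

```text
[-50.2843   3.6116 128.8444  74.1265  61.4351 -34.9706] 4.3592029463689925e-12
[13. 12. 12. 13.]
[[ 0.4812 -0.022   0.374 ]
 [ 0.4722  0.0011  0.3526]
 [ 0.4734  0.0107  0.3502]
 [ 0.48   -0.      0.36  ]]
[-0.265, -0.185, 0.198, 0.03, 0.001, -0.019] 
[-0.388, -0.339, 0.291, 0.053, 0.019, -0.034] 
[-0.389, -0.402, 0.309, 0.062, 0.048, -0.045] 
[-0.318, -0.331, 0.274, 0.054, 0.082, -0.054] 
[-0.318, -0.331, 0.274, 0.054, 0.082, -0.054] 
--
descend
[-0.599, 0.004, 0.826, -0.0, -0.0, 0.0] 
--
[-0.257, 0.002, 0.354, -0.0, -0.0, 0.0] 
--
```

Call:
carry_out(deltas=[[[-0.14, -0.09, 0.1, 0.015, 0, -0.01, -1], [-0.265, -0.185, 0.198, 0.03, 0.001, -0.019, -1], [-0.33, -0.26, 0.25, 0.042, 0.01, -0.027, -1], [-0.388, -0.339, 0.291, 0.053, 0.019, -0.034, -1], [-0.389, -0.402, 0.309, 0.062, 0.048, -0.045, -1], [-0.36, -0.37, 0.29, 0.058, 0.065, -0.05, -1], [-0.318, -0.331, 0.274, 0.054, 0.082, -0.054, -1], [-0.318, -0.331, 0.274, 0.054, 0.082, -0.054, -1], [-0.318, -0.331, 0.274, 0.054, 0.082, -0.054, -1], [-0.318, -0.331, 0.274, 0.054, 0.082, -0.054, -1]]])

```text
time_s: 8.43
position: [0.4788, -0.0001, 0.3584]
tcp_rot: [[0.449, 0.454, 0.77], [0.223, -0.891, 0.395], [0.865, -0.006, -0.501]]
force: [-0.1, 0.2, -0.9]
opening: 1.004
grasp_force: 0.0
```

```bash
python3 - <<'E'
from rig import telemetry
s=telemetry.read_state();print(s["joint_positions"].round(1),s["position"].round(4),s["tcp_rot"].round(3).tolist())
from plan import rot;print(rot(-63,30).round(3).tolist())
E
```

```text
[-50.5   3.7 129.   74.   61.6 -34.9] [ 4.788e-01 -1.000e-04  3.584e-01] [[0.449, 0.454, 0.77], [0.223, -0.891, 0.395], [0.865, -0.006, -0.501]]
[[0.446, 0.454, 0.772], [0.227, -0.891, 0.393], [0.866, 0.0, -0.5]]
```

Call:
carry_out(deltas=[[[-0.1, 0, 0.13, 0, 0, 0, -1], [-0.22, 0, 0.3, 0, 0, 0, -1], [-0.34, 0, 0.46, 0, 0, 0, -1], [-0.46, 0, 0.63, 0, 0, 0, -1], [-0.599, 0.004, 0.826, 0, 0, 0, -1], [-0.599, 0.004, 0.826, 0, 0, 0, -1], [-0.599, 0.004, 0.826, 0, 0, 0, -1], [-0.599, 0.004, 0.826, 0, 0, 0, -1], [-0.599, 0.004, 0.826, 0, 0, 0, -1], [-0.599, 0.004, 0.826, 0, 0, 0, -1]]])

```text
time_s: 9.27
position: [0.5354, 0.0277, 0.2238]
tcp_rot: [[0.44, 0.455, 0.774], [0.231, -0.89, 0.392], [0.868, 0.006, -0.497]]
force: [0.0, -0.4, 0.1]
opening: 1.0
grasp_force: 0.0
```

Call:
carry_out(deltas=[[[-0.05, 0, 0.07, 0, 0, 0, -1], [-0.11, 0, 0.15, 0, 0, 0, -1], [-0.18, 0, 0.25, 0, 0, 0, -1], [-0.257, 0.002, 0.354, 0, 0, 0, -1], [-0.257, 0.002, 0.354, 0, 0, 0, -1], [-0.257, 0.002, 0.354, 0, 0, 0, -1], [-0.257, 0.002, 0.354, 0, 0, 0, -1], [-0.257, 0.002, 0.354, 0, 0, 0, -1], [-0.257, 0.002, 0.354, 0, 0, 0, -1], [-0.257, 0.002, 0.354, 0, 0, 0, -1]]])

```text
time_s: 10.1
position: [0.5591, 0.0397, 0.1615]
tcp_rot: [[0.444, 0.455, 0.772], [0.228, -0.891, 0.394], [0.866, 0.001, -0.499]]
force: [-0.3, -0.3, -0.6]
opening: 1.0
grasp_force: 0.0
```

```bash
python3 - <<'E'
from h import *
from rig import capture,telemetry
A=cv2.cvtColor(capture("side"),cv2.COLOR_RGB2BGR);B=cv2.cvtColor(capture("top"),cv2.COLOR_RGB2BGR)
cv2.imwrite("pics/pre.png",np.hstack([tile(A,190,150,100,120,4),tile(B,190,120,100,120,4)]))
s=telemetry.read_state();print(s["joint_positions"].round(1),s["position"].round(4))
E
```

```text
[-33.4  41.5 132.9 116.5  57.4 -84.2] [0.5591 0.0399 0.161 ]
```

View pics/pre.png

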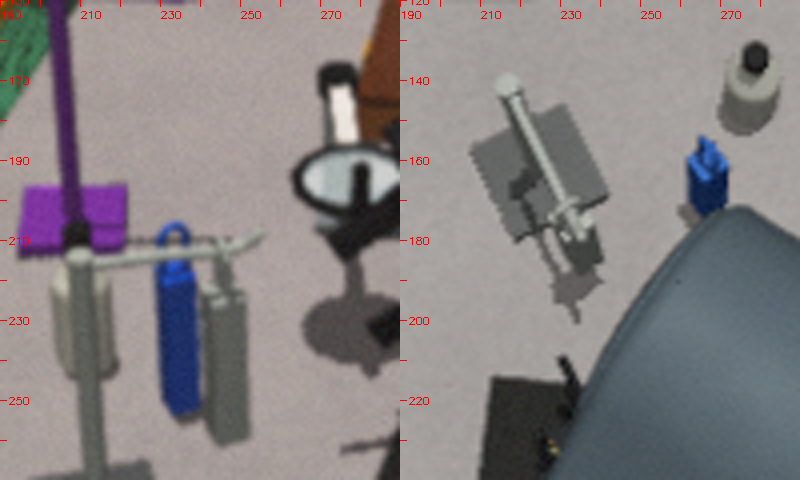

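The picture shows the bar still hanging at side px (246,238) and the open fingers in front of it on either side of its line, at about (275,210) and (285,250). Nothing has been disturbed, so I advance and grip.

Call:
carry_out(deltas=[[[0, 0, 0.08, 0, 0, 0, -1], [0, 0, 0.17, 0, 0, 0, -1], [0, 0, 0.26, 0, 0, 0, -1], [0, 0, 0.35, 0, 0, 0, -1], [0, 0, 0.44, 0, 0, 0, -1], [0, 0, 0.52, 0, 0, 0, -1], [0, 0, 0.6, 0, 0, 0, -1], [0, 0, 0.67, 0, 0, 0, -1], [0, 0, 0.733, 0, 0, 0, -1], [0, 0, 0.733, 0, 0, 0, -1]]])

```text
time_s: 11.03
position: [0.645, 0.0841, 0.1048]
tcp_rot: [[0.445, 0.456, 0.771], [0.228, -0.89, 0.395], [0.866, 0.0, -0.5]]
force: [0.2, -0.2, -0.1]
opening: 1.003
grasp_force: 0.0
```

Call:
carry_out(deltas=[[[0, 0, 0, 0, 0, 0, 0], [0, 0, 0, 0, 0, 0, 0.2], [0, 0, 0, 0, 0, 0, 0.3], [0, 0, 0, 0, 0, 0, 0.4], [0, 0, 0, 0, 0, 0, 0.6], [0, 0, 0, 0, 0, 0, 1], [0, 0, 0, 0, 0, 0, 1], [0, 0, 0, 0, 0, 0, 1], [0, 0, 0, 0, 0, 0, 1], [0, 0, 0, 0, 0, 0, 1]]])

```text
time_s: 11.87
position: [0.6438, 0.0835, 0.1054]
tcp_rot: [[0.446, 0.455, 0.771], [0.227, -0.89, 0.395], [0.866, -0.001, -0.5]]
force: [-0.3, 0.9, 0.4]
opening: 0.324
grasp_force: 0.5
```

```bash
python3 - <<'E'
from pj import *
from rig import telemetry
p,R=load();save(p+R[:,2]*.733*.15,R)
p,R=load();s=telemetry.read_state();print(s["joint_positions"].round(1),s["position"],p,s["opening"],s["force"],s["moment"])
z=np.array([0,0,1.])
l=p+z*.018;plan([[(l,R)],[(l-u*.08,R)],[(l-u*.08+z*.13,R)]])
for P in(l,l-u*.08,l-u*.08+z*.07,l-u*.08+z*.13): print(ik(P,R,QG)[0].round(1),ik(P,R,QG)[1])
E
```

```text
[-20.9  48.5 121.7 127.   53.7 -80.9] [0.6438 0.0835 0.1054] [0.6448 0.0834 0.1057] 0.3239125756337164 [-0.3336  0.9189  0.394 ] [-0.1913  0.4742  0.1947]
[0.104, 0.0, -0.06, 0.0, 0.0, 0.0] 
--
[-0.266, -0.002, -0.462, 0.0, 0.0, 0.0] 
--
[0.751, 0.001, -0.432, 0.0, 0.0, 0.0] 
--
[-20.9  46.  121.5 125.4  52.3 -78.3] 2.162354356078711e-13
[-31.1  47.9 131.2 121.3  59.6 -89.1] 1.1229105184531838e-13
[-31.1  35.5 130.1 113.3  53.4 -74.7] 2.4419866270236753e-13
[-31.1  25.2 127.6 103.6  49.3 -59.2] 1.6542958296261624e-12
```

Call:
carry_out(deltas=[[[0, 0, 0, 0, 0, 0, 1], [0, 0, 0, 0, 0, 0, 1], [0, 0, 0, 0, 0, 0, 1], [0, 0, 0, 0, 0, 0, 1], [0, 0, 0, 0, 0, 0, 1], [0, 0, 0, 0, 0, 0, 1], [0, 0, 0, 0, 0, 0, 1], [0, 0, 0, 0, 0, 0, 1], [0, 0, 0, 0, 0, 0, 1], [0, 0, 0, 0, 0, 0, 1]]])

```text
time_s: 12.7
position: [0.6438, 0.0835, 0.1054]
tcp_rot: [[0.446, 0.456, 0.771], [0.227, -0.89, 0.395], [0.866, -0.001, -0.5]]
force: [-1.2, 0.7, -1.2]
opening: 0.273
grasp_force: 30.0
```

Call:
carry_out(deltas=[[[0.01, 0, -0.006, 0, 0, 0, 1], [0.025, 0, -0.014, 0, 0, 0, 1], [0.04, 0, -0.023, 0, 0, 0, 1], [0.055, 0, -0.032, 0, 0, 0, 1], [0.07, 0, -0.04, 0, 0, 0, 1], [0.085, 0, -0.049, 0, 0, 0, 1], [0.095, 0, -0.055, 0, 0, 0, 1], [0.104, 0, -0.06, 0, 0, 0, 1], [0.104, 0, -0.06, 0, 0, 0, 1], [0.104, 0, -0.06, 0, 0, 0, 1]]])

```text
time_s: 13.53
position: [0.6438, 0.0834, 0.1235]
tcp_rot: [[0.446, 0.455, 0.771], [0.228, -0.89, 0.394], [0.866, -0.0, -0.5]]
force: [0.3, -0.4, -4.7]
opening: 0.274
grasp_force: 30.0
```

Call:
carry_out(deltas=[[[-0.02, 0, -0.035, 0, 0, 0, 1], [-0.05, 0, -0.087, 0, 0, 0, 1], [-0.08, 0, -0.139, 0, 0, 0, 1], [-0.115, -0.001, -0.2, 0, 0, 0, 1], [-0.15, -0.001, -0.26, 0, 0, 0, 1], [-0.185, -0.001, -0.321, 0, 0, 0, 1], [-0.215, -0.002, -0.373, 0, 0, 0, 1], [-0.245, -0.002, -0.425, 0, 0, 0, 1], [-0.266, -0.002, -0.462, 0, 0, 0, 1], [-0.266, -0.002, -0.462, 0, 0, 0, 1]]])

```text
time_s: 14.37
position: [0.5715, 0.0463, 0.1232]
tcp_rot: [[0.448, 0.453, 0.771], [0.226, -0.891, 0.393], [0.865, -0.002, -0.501]]
force: [-0.1, -0.4, -4.7]
opening: 0.272
grasp_force: 30.0
```

Call:
carry_out(deltas=[[[0.05, 0, -0.029, 0, 0, 0, 1], [0.12, 0, -0.069, 0, 0, 0, 1], [0.22, 0, -0.127, 0, 0, 0, 1], [0.32, 0, -0.184, 0, 0, 0, 1], [0.42, 0, -0.242, 0, 0, 0, 1], [0.52, 0, -0.299, 0, 0, 0, 1], [0.62, 0, -0.357, 0, 0, 0, 1], [0.7, 0.001, -0.403, 0, 0, 0, 1], [0.751, 0.001, -0.432, 0, 0, 0, 1], [0.751, 0.001, -0.432, 0, 0, 0, 1]]])

```text
time_s: 15.2
position: [0.5729, 0.0479, 0.2558]
tcp_rot: [[0.441, 0.457, 0.772], [0.23, -0.889, 0.395], [0.867, 0.003, -0.498]]
force: [-0.6, 0.3, -4.4]
opening: 0.275
grasp_force: 30.0
```

```bash
cat >> pj.py <<'E'
def bar(p,R,g=None):  # bar centre & axis (tip to loop) for the grasp
    g=GR if g is None else g
    return p+R@g[0],R@g[1]
# bar in tool: grasped with tool RG at pg, bar upright, centre at z=.119
GR=(RG.T@(np.array([.6348,.0781,.119])-pg),RG.T@np.array([0,0,1.]))
E
python3 - <<'E'
from pj import *
from rig import telemetry
p,R=load();s=telemetry.read_state();q0=s["joint_positions"];print(q0.round(1),s["position"],p,s["force"])
H=-84
RL=rot(H-90,120);mid=np.array([.441,.061,.0])-.02*np.array([np.cos(np.radians(H)),np.sin(np.radians(H)),0])
for z in(.0165,.12,.25):
    c=mid+[0,0,z];pl=c-RL@GR[0];q,cc=ik(pl,RL,[-24,47,112,36,45,115]);print(z,pl,bar(pl,RL),q.round(1),round(cc,3))
for z in(.15,.2,.25):
  pl=mid+[0,0,z]-RL@GR[0];q1,cc=ik(pl,RL,[-24,47,112,36,45,115])
  P=jpath(q0,q1,10);print(steps([fk(q0)]+P))
  for x in P:
    c,a=bar(*x);print(x[0],c,a,"zmin",round(min((c-.06*a)[2],(c+.1*a)[2]),3))
E
```

```text
[-31.   24.8 127.7 103.5  49.2 -59. ] [0.5729 0.0479 0.2558] [0.5736 0.0471 0.2536] [-0.6414  0.3457 -4.3859]
0.0165 [0.4375 0.0943 0.0052] (array([0.4389, 0.0809, 0.0165]), array([ 0.1045, -0.9945,  0.    ])) [-21.3  46.7 114.8  42.1  41.5 115.1] 0.0
0.12 [0.4375 0.0943 0.1087] (array([0.4389, 0.0809, 0.12  ]), array([ 0.1045, -0.9945,  0.    ])) [-21.3  33.7 113.3  33.8  53.1 127.3] 0.0
0.25 [0.4375 0.0943 0.2387] (array([0.4389, 0.0809, 0.25  ]), array([ 0.1045, -0.9945,  0.    ])) [-21.3  19.6 107.   28.1  70.6 139.2] 0.0
[14. 14. 14. 14. 14. 14. 15. 15. 15. 15.]
[0.5654 0.0704 0.2472] [0.5572 0.0629 0.2608] [ 0.1406 -0.1943  0.9708] zmin 0.203
[0.5555 0.0893 0.2369] [0.5492 0.0799 0.2503] [ 0.2892 -0.3649  0.885 ] zmin 0.197
[0.5431 0.1048 0.2255] [0.5388 0.0937 0.2385] [ 0.4225 -0.5061  0.7519] zmin 0.193
[0.5289 0.1164 0.2133] [0.5263 0.1041 0.2255] [ 0.5224 -0.6194  0.5861] zmin 0.19
[0.5133 0.1237 0.2004] [0.5123 0.1105 0.2119] [ 0.5746 -0.7103  0.4066] zmin 0.188
[0.4971 0.1267 0.1873] [0.4972 0.1129 0.1981] [ 0.5714 -0.7862  0.2351] zmin 0.184
[0.4807 0.1252 0.1742] [0.481
[... 1340 characters left out ...]
] [ 0.2549 -0.38    0.8892] zmin 0.224
[0.5504 0.1147 0.2654] [0.5456 0.103  0.2776] [ 0.3935 -0.5205  0.7578] zmin 0.232
[0.5361 0.1287 0.2636] [0.5333 0.1157 0.2752] [ 0.509  -0.6262  0.5906] zmin 0.24
[0.5197 0.1374 0.2601] [0.5186 0.1235 0.2708] [ 0.5809 -0.7059  0.4053] zmin 0.247
[0.5022 0.1404 0.2553] [0.5025 0.1261 0.2654] [ 0.5949 -0.7719  0.2245] zmin 0.252
[0.4844 0.1375 0.25  ] [0.4856 0.1229 0.2597] [ 0.5459 -0.8346  0.0731] zmin 0.255
[0.4673 0.1287 0.2449] [0.4689 0.1142 0.2546] [ 0.4387 -0.8983 -0.025 ] zmin 0.252
[0.4514 0.1142 0.2408] [0.4531 0.1    0.2511] [ 0.2858 -0.9569 -0.0519] zmin 0.246
[0.4375 0.0943 0.2387] [0.4389 0.0809 0.25  ] [ 0.1045 -0.9945  0.    ] zmin 0.25
```

```bash
python3 - <<'E'
from pj import *
p,R=load();z=np.array([0,0,1.])
p1=p+z*.06-u*.04;q1,c=ik(p1,R,[-31,20,127,100,49,-55]);print(q1.round(1),c)
H=-84;RL=rot(H-90,120);mid=np.array([.441,.061,.0])-.02*np.array([np.cos(np.radians(H)),np.sin(np.radians(H)),0])
pl=mid+[0,0,.25]-RL@GR[0];q2,cc=ik(pl,RL,[-21,20,107,28,71,139])
P=jpath(q1,q2,10);print(steps([fk(q1)]+P))
hook=np.array([.612,.066,.224])
for x in P:
    c,a=bar(*x);cor=[x[0]+x[1]@np.array([sx*.0375,sy*.095,-.07-k]) for sx in(-1,0,1) for sy in np.linspace(-1,1,9) for k in(0,.05,.1)]
    lw=min(cor,key=lambda v:v[2]);nr=min(cor,key=lambda v:np.linalg.norm(v-hook))
    print(x[0],c,a,"body low",lw,"near hook",np.linalg.norm(nr-hook).round(3))
plan([[(p1,R)],P[:3],P[3:6],P[6:8],P[8:]+[(pl,RL)],[(pl-z*.13,RL)]])
E
```

```text
[-37.5  14.2 127.7  88.8  51.6 -44.6] 3.691278529604084e-13
[14. 14. 14. 14. 14. 15. 15. 15. 15. 15.]
[0.5347 0.051  0.3091] [0.5264 0.0435 0.3227] [ 0.1377 -0.1918  0.9717] body low [ 0.5026 -0.0675  0.2928] near hook 0.177
[0.5286 0.0705 0.3031] [0.5222 0.061  0.3165] [ 0.2837 -0.3594  0.889 ] body low [ 0.4875 -0.0425  0.2733] near hook 0.165
[0.5199 0.0869 0.2958] [0.5155 0.0759 0.3088] [ 0.4176 -0.4987  0.7596] body low [ 0.4665 -0.0186  0.2592] near hook 0.152
[0.5093 0.0998 0.2877] [0.5067 0.0875 0.3   ] [ 0.5206 -0.6108  0.5966] body low [0.4414 0.0027 0.2517] near hook 0.145
[0.4973 0.109  0.2789] [0.4963 0.0958 0.2905] [ 0.5773 -0.7013  0.4182] body low [0.4147 0.021  0.2514] near hook 0.147
[0.4845 0.1141 0.2698] [0.4847 0.1003 0.2807] [ 0.5785 -0.7779  0.2455] body low [ 0.4521 -0.0035  0.2486] near hook 0.149
[0.4716 0.115  0.2609] [0.4726 0.101  0.2713] [ 0.5229 -0.8465  0.1005] body low [0.4216 0.0027 0.2463] near hook 0.143
[0.4591 0.112  0.2524] [0.4605 0.0978 0.2627] [ 0.4165 -0.9091  0.003 ] body low [0.3928 0.0074 0.2519] near hook 0.123
[0.4475 0.105  0.2449] [0.4491 0.091  0.2555] [ 0.2718 -0.9618 -0.0326] body low [0.3683 0.0118 0.2641] near hook 0.102
[0.4375 0.0943 0.2387] [0.4389 0.0809 0.25  ] [ 0.1045 -0.9945  0.    ] body low [0.539  0.0371 0.2806] near hook 0.097
[0.214, -0.001, -0.431, 0.0, 0.0, 0.0] 
--
[-0.003, -0.14, 0.057, 0.014, -0.006, 0.035] 
[-0.026, -0.275, 0.097, 0.026, -0.018, 0.07] 
[-0.068, -0.398, 0.12, 0.034, -0.033, 0.105] 
--
[-0.107, -0.047, 0.042, 0.001, -0.016, 0.036] 
[-0.218, -0.072, 0.067, -0.004, -0.032, 0.072] 
[-0.328, -0.077, 0.074, -0.014, -0.047, 0.109] 
--
[-0.068, 0.077, 0.02, -0.014, -0.009, 0.037] 
[-0.12, 0.166, 0.022, -0.03, -0.013, 0.075] 
--
[0.014, 0.102, 0.003, -0.017, 0.003, 0.038] 
[0.046, 0.201, -0.015, -0.032, 0.011, 0.077] 
[0.046, 0.201, -0.015, -0.032, 0.011, 0.077] 
--
[0.433, 0.003, 0.75, -0.0, -0.0, 0.0] 
--
```

Call:
carry_out(deltas=[[[0.03, 0, -0.06, 0, 0, 0, 1], [0.07, 0, -0.14, 0, 0, 0, 1], [0.11, 0, -0.22, 0, 0, 0, 1], [0.15, 0, -0.3, 0, 0, 0, 1], [0.19, 0, -0.38, 0, 0, 0, 1], [0.214, -0.001, -0.431, 0, 0, 0, 1], [0.214, -0.001, -0.431, 0, 0, 0, 1], [0.214, -0.001, -0.431, 0, 0, 0, 1], [0.214, -0.001, -0.431, 0, 0, 0, 1], [0.214, -0.001, -0.431, 0, 0, 0, 1]]])

```text
time_s: 16.03
position: [0.5371, 0.0295, 0.3127]
tcp_rot: [[0.447, 0.456, 0.77], [0.227, -0.89, 0.396], [0.865, -0.002, -0.501]]
force: [-0.1, -0.4, -4.3]
opening: 0.273
grasp_force: 30.0
```

Call:
carry_out(deltas=[[[-0.001, -0.04, 0.017, 0.004, -0.002, 0.01, 1], [-0.002, -0.09, 0.037, 0.009, -0.004, 0.022, 1], [-0.003, -0.14, 0.057, 0.014, -0.006, 0.035, 1], [-0.01, -0.185, 0.07, 0.018, -0.01, 0.047, 1], [-0.018, -0.23, 0.084, 0.022, -0.014, 0.058, 1], [-0.026, -0.275, 0.097, 0.026, -0.018, 0.07, 1], [-0.036, -0.306, 0.103, 0.028, -0.022, 0.079, 1], [-0.047, -0.337, 0.109, 0.03, -0.026, 0.088, 1], [-0.058, -0.368, 0.114, 0.032, -0.03, 0.097, 1], [-0.068, -0.398, 0.12, 0.034, -0.033, 0.105, 1]]])

```text
time_s: 16.87
position: [0.5192, 0.0878, 0.2952]
tcp_rot: [[0.809, 0.171, 0.562], [-0.242, -0.774, 0.584], [0.535, -0.609, -0.585]]
force: [-0.7, -0.6, -4.0]
opening: 0.274
grasp_force: 29.9
```

Call:
carry_out(deltas=[[[-0.035, -0.016, 0.014, 0, -0.005, 0.012, 1], [-0.071, -0.031, 0.028, 0.001, -0.01, 0.024, 1], [-0.107, -0.047, 0.042, 0.001, -0.016, 0.036, 1], [-0.144, -0.055, 0.05, 0, -0.021, 0.048, 1], [-0.181, -0.064, 0.059, -0.002, -0.027, 0.06, 1], [-0.218, -0.072, 0.067, -0.004, -0.032, 0.072, 1], [-0.246, -0.073, 0.069, -0.006, -0.036, 0.081, 1], [-0.273, -0.075, 0.071, -0.009, -0.04, 0.09, 1], [-0.3, -0.076, 0.073, -0.012, -0.044, 0.1, 1], [-0.328, -0.077, 0.074, -0.014, -0.047, 0.109, 1]]])

```text
time_s: 17.7
position: [0.4838, 0.115, 0.2693]
tcp_rot: [[0.837, -0.461, 0.294], [-0.53, -0.554, 0.642], [-0.133, -0.693, -0.708]]
force: [0.5, -0.2, -4.3]
opening: 0.27
grasp_force: 29.9
```

Call:
carry_out(deltas=[[[-0.017, 0.019, 0.005, -0.003, -0.002, 0.009, 1], [-0.034, 0.038, 0.01, -0.007, -0.005, 0.018, 1], [-0.051, 0.058, 0.015, -0.01, -0.007, 0.028, 1], [-0.068, 0.077, 0.02, -0.014, -0.009, 0.037, 1], [-0.081, 0.099, 0.021, -0.018, -0.01, 0.046, 1], [-0.094, 0.121, 0.021, -0.022, -0.011, 0.056, 1], [-0.107, 0.144, 0.022, -0.026, -0.012, 0.066, 1], [-0.12, 0.166, 0.022, -0.03, -0.013, 0.075, 1], [-0.12, 0.166, 0.022, -0.03, -0.013, 0.075, 1], [-0.12, 0.166, 0.022, -0.03, -0.013, 0.075, 1]]])

```text
time_s: 18.53
position: [0.4584, 0.1128, 0.2521]
tcp_rot: [[0.545, -0.83, 0.113], [-0.702, -0.379, 0.604], [-0.458, -0.409, -0.789]]
force: [0.8, 0.2, -4.2]
opening: 0.274
grasp_force: 30.0
```

Call:
carry_out(deltas=[[[0.004, 0.025, 0.001, -0.004, 0.001, 0.009, 1], [0.007, 0.051, 0.002, -0.008, 0.001, 0.019, 1], [0.01, 0.077, 0.002, -0.013, 0.002, 0.028, 1], [0.014, 0.102, 0.003, -0.017, 0.003, 0.038, 1], [0.022, 0.127, -0.001, -0.021, 0.005, 0.048, 1], [0.03, 0.152, -0.006, -0.024, 0.007, 0.058, 1], [0.038, 0.177, -0.01, -0.028, 0.009, 0.068, 1], [0.046, 0.201, -0.015, -0.032, 0.011, 0.077, 1], [0.046, 0.201, -0.015, -0.032, 0.011, 0.077, 1], [0.046, 0.201, -0.015, -0.032, 0.011, 0.077, 1]]])

```text
time_s: 19.37
position: [0.437, 0.0951, 0.2388]
tcp_rot: [[0.092, -0.994, -0.051], [-0.86, -0.105, 0.499], [-0.501, -0.002, -0.865]]
force: [0.0, 0.1, -4.0]
opening: 0.272
grasp_force: 30.0
```

```bash
python3 - <<'E'
from h import *
from rig import capture,telemetry
A=cv2.cvtColor(capture("side"),cv2.COLOR_RGB2BGR);B=cv2.cvtColor(capture("top"),cv2.COLOR_RGB2BGR)
cv2.imwrite("pics/ov2.png",np.hstack([tile(A,240,130,133,150,3),tile(B,180,150,133,150,3)]))
s=telemetry.read_state();print(s["joint_positions"].round(1),s["position"].round(4),s["force"],s["moment"],s["opening"])
E
```

```text
[-21.3  19.5 107.2  28.2  70.5 139. ] [0.4367 0.0949 0.2388] [ 0.27732579  0.11624147 -5.31097641] [-0.50291323 -0.02677062  0.01704054] 0.27567102244921055
```

View pics/ov2.png

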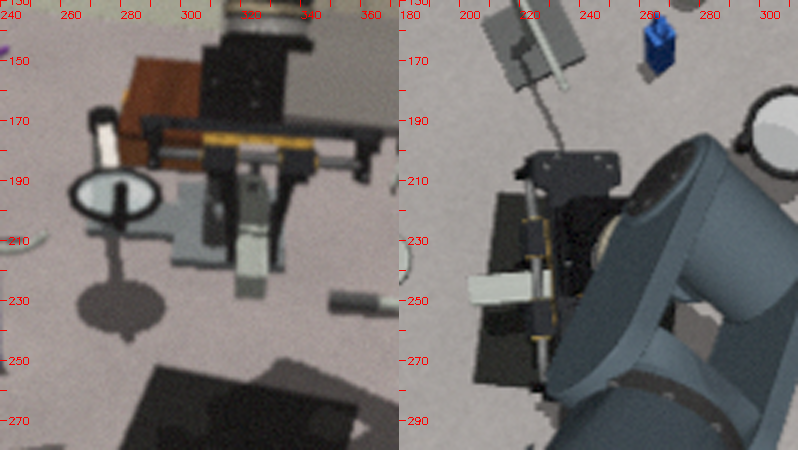

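The bar is held, and roughly level, with its free end towards +y at top px (203.7, 242–251) and side px (319–329, 229). I check these against the expected pose before lowering.

```bash
python3 - <<'E'
from pj import *; from h import proj
from rig import telemetry
s=telemetry.read_state();p,R=s["position"],s["tcp_rot"];c,a=bar(p,R);print(c,a)
y=R[:,1];n=np.cross(a,y);n*=np.sign(n[2])
for k in(-.06,.06):
  for i,j in((1,1),(1,-1),(-1,-1),(-1,1)):
    X=c+k*a+i*.012*y+j*.012*n;print(k,i,j,"top",proj("top",X).round(1),"side",proj("side",X).round(1),X[2].round(3))
P,Q=load();print(P)
E
```

```text
[0.4381 0.0815 0.25  ] [ 0.1042 -0.9946 -0.0012]
-0.06 1 1 top [202.6 251.3] side [328.1 220.5] 0.262
-0.06 1 -1 top [204.1 251.8] side [327.4 228.7] 0.238
-0.06 -1 -1 top [203.4 242.3] side [317.2 228. ] 0.238
-0.06 -1 1 top [202.  241.6] side [317.8 219.8] 0.262
0.06 1 1 top [251.4 246.8] side [329.  192.3] 0.262
0.06 1 -1 top [251.7 247.4] side [328.3 200.2] 0.238
0.06 -1 -1 top [250.9 238. ] side [318.9 199.6] 0.238
0.06 -1 1 top [250.5 237.2] side [319.4 191.6] 0.262
[0.4374 0.0943 0.1088]
```

Call:
carry_out(deltas=[[[0.04, 0, 0.07, 0, 0, 0, 1], [0.09, 0, 0.16, 0, 0, 0, 1], [0.14, 0.001, 0.25, 0, 0, 0, 1], [0.2, 0.001, 0.35, 0, 0, 0, 1], [0.26, 0.002, 0.45, 0, 0, 0, 1], [0.32, 0.002, 0.55, 0, 0, 0, 1], [0.37, 0.003, 0.64, 0, 0, 0, 1], [0.41, 0.003, 0.71, 0, 0, 0, 1], [0.433, 0.003, 0.75, 0, 0, 0, 1], [0.433, 0.003, 0.75, 0, 0, 0, 1]]])

```text
time_s: 20.3
position: [0.4363, 0.0947, 0.108]
tcp_rot: [[0.089, -0.995, -0.052], [-0.861, -0.103, 0.498], [-0.501, 0.001, -0.865]]
force: [-0.9, -0.5, -3.4]
opening: 0.274
grasp_force: 30.0
```

```bash
python3 - <<'E'
from pj import *
p,R=load();z=np.array([0,0,1.])
plan([[(p-z*.095,R)],[(p-z*.108,R)]])
E
```

```text
[0.317, 0.002, 0.549, 0.0, 0.0, 0.0] 
--
[0.043, -0.0, 0.075, 0.0, 0.0, 0.0] 
--
```

Call:
carry_out(deltas=[[[0.03, 0, 0.052, 0, 0, 0, 1], [0.07, 0, 0.121, 0, 0, 0, 1], [0.11, 0.001, 0.19, 0, 0, 0, 1], [0.15, 0.001, 0.26, 0, 0, 0, 1], [0.19, 0.001, 0.329, 0, 0, 0, 1], [0.23, 0.001, 0.398, 0, 0, 0, 1], [0.265, 0.002, 0.459, 0, 0, 0, 1], [0.295, 0.002, 0.511, 0, 0, 0, 1], [0.317, 0.002, 0.549, 0, 0, 0, 1], [0.317, 0.002, 0.549, 0, 0, 0, 1]]])

```text
time_s: 21.13
position: [0.4363, 0.0945, 0.0129]
tcp_rot: [[0.089, -0.995, -0.052], [-0.861, -0.103, 0.498], [-0.5, 0.0, -0.866]]
force: [-0.1, -0.1, -3.5]
opening: 0.276
grasp_force: 30.0
```

Call:
carry_out(deltas=[[[0.004, 0, 0.007, 0, 0, 0, 1], [0.008, 0, 0.014, 0, 0, 0, 1], [0.012, 0, 0.021, 0, 0, 0, 1], [0.016, 0, 0.028, 0, 0, 0, 1], [0.02, 0, 0.035, 0, 0, 0, 1], [0.024, 0, 0.042, 0, 0, 0, 1], [0.028, 0, 0.049, 0, 0, 0, 1], [0.028, 0, 0.049, 0, 0, 0, 1], [0.028, 0, 0.049, 0, 0, 0, 1], [0.028, 0, 0.049, 0, 0, 0, 1]]])

```text
time_s: 21.97
position: [0.4365, 0.0948, 0.0074]
tcp_rot: [[0.09, -0.995, -0.049], [-0.86, -0.103, 0.5], [-0.502, -0.002, -0.865]]
force: [-1.7, -5.6, 15.0]
opening: 0.276
grasp_force: 39.5
```

```bash
python3 - <<'E'
from pj import *
from rig import telemetry
p,R=load()
# undo: last call commanded only 0.028,0,0.049 from the pose before
p=p-R@np.array([.043,0,.075])*.15+R@np.array([.028,0,.049])*.15;save(p,R);print(p)
s=telemetry.read_state();print(s["moment"],s["position"])
g=s["position"]-s["tcp_rot"][:,2]*.013;print("pivot",g)
P=[]
for e in(112,104,97,90):
    Q=rot(-84-90,e);t=np.array([g[0],g[1],0])+Q[:,2]*.013;t[2]=.0045+.0095*abs(np.cos(np.radians(e)));P.append((t,Q))
    print(e,t,ik(t,Q,s["joint_positions"])[0].round(0))
plan([P])
E
```

```text
[0.4374 0.0943 0.0052]
[0.1757 0.3137 0.1831] [0.4365 0.0948 0.0074]
pivot [0.4372 0.0883 0.0187]
112 [0.4367 0.0931 0.0081] [-17.  44. 116.  37.  35. 124.]
104 [0.4368 0.0914 0.0068] [-12.  42. 116.  29.  29. 136.]
97 [0.437  0.0898 0.0057] [ -8.  42. 117.  17.  25. 151.]
90 [0.4372 0.0883 0.0045] [ -4.  41. 117.   6.  22. 164.]
[-0.003, 0.006, -0.02, -0.0, 0.022, 0.0] 
[0.011, 0.006, -0.018, -0.0, 0.044, 0.0] 
[0.024, 0.006, -0.017, -0.0, 0.064, 0.0] 
[0.037, 0.006, -0.016, -0.0, 0.083, 0.0] 
--
```

Call:
carry_out(deltas=[[[-0.003, 0.002, -0.02, 0, 0.008, 0, 1], [-0.003, 0.004, -0.02, 0, 0.015, 0, 1], [-0.003, 0.006, -0.02, 0, 0.022, 0, 1], [0.003, 0.006, -0.019, 0, 0.031, 0, 1], [0.008, 0.006, -0.018, 0, 0.039, 0, 1], [0.014, 0.006, -0.018, 0, 0.048, 0, 1], [0.02, 0.006, -0.017, 0, 0.057, 0, 1], [0.024, 0.006, -0.017, 0, 0.064, 0, 1], [0.028, 0.006, -0.016, 0, 0.07, 0, 1], [0.028, 0.006, -0.016, 0, 0.07, 0, 1]]])

```text
time_s: 22.8
position: [0.4361, 0.0907, 0.0061]
tcp_rot: [[0.105, -0.994, -0.007], [-0.991, -0.105, 0.083], [-0.083, -0.002, -0.997]]
force: [1.5, -0.1, -0.6]
opening: 0.274
grasp_force: 30.0
```

```bash
python3 - <<'E'
from h import *
from rig import capture,telemetry
A=cv2.cvtColor(capture("side"),cv2.COLOR_RGB2BGR)
cv2.imwrite("pics/lay.png",tile(A,250,190,130,130,6)[:,:780][:600])
s=telemetry.read_state();print(s["joint_positions"].round(1),s["position"].round(4),s["force"],s["moment"],s["opening"])
E
```

```text
[ -6.1  41.3 116.7  12.1  23.4 156.8] [0.436  0.0906 0.0059] [0.41378172 2.63929403 1.13435059] [ 0.77832681 -0.15953842 -0.04651721] 0.2768403499542756
```

View pics/lay.png

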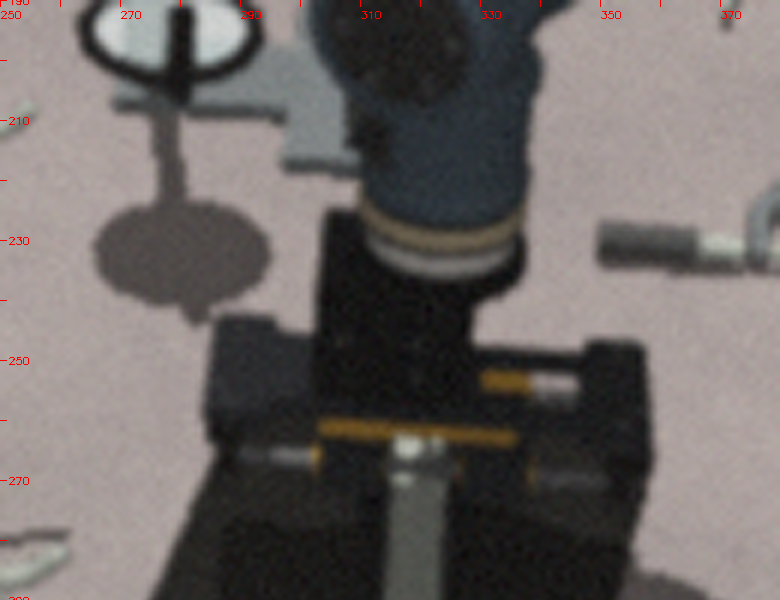

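The view shows the gripper nearly upright over the mat with the bar between its fingers at side px (319,270–290), its tail towards the camera. The force reading shows the mat carrying the bar, so I go down the last millimetre and open.

Call:
carry_out(deltas=[[[0, 0, 0.003, 0, 0, 0, 1], [0, 0, 0.006, 0, 0, 0, 1], [0, 0, 0.01, 0, 0, 0, 1], [0, 0, 0.01, 0, 0, 0, 0.4], [0, 0, 0.01, 0, 0, 0, 0.2], [0, 0, 0.01, 0, 0, 0, 0], [0, 0, 0.01, 0, 0, 0, -0.3], [0, 0, 0.01, 0, 0, 0, -0.3], [0, 0, 0.01, 0, 0, 0, -0.3], [0, 0, 0.01, 0, 0, 0, -0.3]]])

```text
time_s: 23.68
position: [0.4362, 0.0894, 0.004]
tcp_rot: [[0.102, -0.995, -0.007], [-0.991, -0.103, 0.083], [-0.084, -0.001, -0.996]]
force: [1.6, 0.2, 5.3]
opening: 0.62
grasp_force: 2.6
```

```bash
python3 - <<'E'
from pj import *
from rig import telemetry
p,R=load() # saved = after waypoint 4 (not executed fully)
s=telemetry.read_state();print(s["joint_positions"].round(1),s["position"].round(4),s["opening"],s["force"])
# commanded now: rebuild from call start
R0=rot(-174,120);p0=np.array([.4374,.0943,.0052])
d=np.array([.028,.006,-.016]);R1=R0@Ro.from_rotvec([0,.07*360,0],degrees=True).as_matrix();p1=p0+R0@d*.15+R1[:,2]*.0015
save(p1,R1);print(p1,R1)
E
```

```text
[ -6.2  41.5 116.7  12.1  23.1 156.8] [0.4362 0.0894 0.004 ] 0.6203337598291244 [1.5823 0.2467 5.2544]
[0.437  0.0895 0.0037] [[ 0.1042 -0.9945 -0.0087]
 [-0.991  -0.1045  0.0832]
 [-0.0837  0.     -0.9965]]
```

```bash
python3 - <<'E'
from pj import *
p,R=load()
up=p-R[:,2]*.14
a=np.array([.39,-.04,.2]);b2=np.array([.36,-.17,.22]);Rb=rot(-194,95)
plan([[(up,R)],[(a,R)],[(b2,Rb)]])
q=[-6,41,116,12,23,157]
for P,Q in((up,R),(a,R),(b2,Rb)): q,c=ik(P,Q,q);print(q.round(1),c)
E
```

```text
[-0.0, 0.0, -0.933, 0.0, 0.0, 0.0] 
--
[0.714, 0.402, -0.44, 0.0, 0.0, 0.0] 
--
[0.826, 0.289, -0.204, 0.005, -0.001, 0.055] 
--
[ -7.7  24.4 112.    6.6  44.9 161.6] 1.1884569644293322e-13
[-25.6  15.1 114.4   5.1  53.1 145.2] 1.4905305800570085e-12
[-44.9  13.6 112.2   5.1  56.9 146.2] 2.759920779308411e-13
```

Call:
carry_out(deltas=[[[0, 0, -0.04, 0, 0, 0, -0.4], [0, 0, -0.12, 0, 0, 0, -0.4], [0, 0, -0.24, 0, 0, 0, -0.4], [0, 0, -0.4, 0, 0, 0, -0.4], [0, 0, -0.6, 0, 0, 0, -0.4], [0, 0, -0.8, 0, 0, 0, -0.4], [0, 0, -0.933, 0, 0, 0, -0.4], [0, 0, -0.933, 0, 0, 0, -0.4], [0, 0, -0.933, 0, 0, 0, -0.4], [0, 0, -0.933, 0, 0, 0, -0.4]]])

```text
time_s: 24.52
position: [0.436, 0.0782, 0.1427]
tcp_rot: [[0.102, -0.995, -0.01], [-0.991, -0.103, 0.084], [-0.084, 0.001, -0.996]]
force: [-0.5, -0.3, -0.3]
opening: 0.701
grasp_force: 0.0
```

Call:
carry_out(deltas=[[[0.15, 0.08, -0.09, 0, 0, 0, -0.4], [0.32, 0.18, -0.2, 0, 0, 0, -0.4], [0.5, 0.28, -0.31, 0, 0, 0, -0.4], [0.714, 0.402, -0.44, 0, 0, 0, -0.4], [0.714, 0.402, -0.44, 0, 0, 0, -0.4], [0.714, 0.402, -0.44, 0, 0, 0, -0.4], [0.714, 0.402, -0.44, 0, 0, 0, -0.4], [0.714, 0.402, -0.44, 0, 0, 0, -0.4], [0.714, 0.402, -0.44, 0, 0, 0, -0.4], [0.714, 0.402, -0.44, 0, 0, 0, -0.4]]])

```text
time_s: 25.35
position: [0.3883, -0.0383, 0.1994]
tcp_rot: [[0.105, -0.994, -0.01], [-0.991, -0.106, 0.084], [-0.085, 0.001, -0.996]]
force: [0.1, -0.8, 0.6]
opening: 0.704
grasp_force: 0.0
```

Call:
carry_out(deltas=[[[0.2, 0.07, -0.05, 0.001, 0, 0.014, -0.4], [0.4, 0.14, -0.1, 0.002, 0, 0.028, -0.4], [0.6, 0.21, -0.15, 0.004, 0, 0.042, -0.4], [0.826, 0.289, -0.204, 0.005, -0.001, 0.055, -0.4], [0.826, 0.289, -0.204, 0.005, -0.001, 0.055, -0.4], [0.826, 0.289, -0.204, 0.005, -0.001, 0.055, -0.4], [0.826, 0.289, -0.204, 0.005, -0.001, 0.055, -0.4], [0.826, 0.289, -0.204, 0.005, -0.001, 0.055, -0.4], [0.826, 0.289, -0.204, 0.005, -0.001, 0.055, -0.4], [0.826, 0.289, -0.204, 0.005, -0.001, 0.055, -0.4]]])

```text
time_s: 26.18
position: [0.3584, -0.168, 0.2199]
tcp_rot: [[-0.238, -0.971, 0.023], [-0.967, 0.239, 0.088], [-0.091, -0.001, -0.996]]
force: [0.3, -0.1, -0.2]
opening: 0.702
grasp_force: 0.0
```

```bash
python3 - <<'E'
from h import *
from rig import capture,telemetry
A=cv2.cvtColor(capture("side"),cv2.COLOR_RGB2BGR);B=cv2.cvtColor(capture("top"),cv2.COLOR_RGB2BGR)
cv2.imwrite("pics/A3.png",A);cv2.imwrite("pics/B3.png",B)
cv2.imwrite("pics/mat.png",np.hstack([tile(A,265,245,100,75,4),tile(B,200,205,100,75,4)]) if 0 else np.vstack([np.hstack([tile(A,265,245,100,75,4),tile(B,200,205,100,75,4)]),np.hstack([tile(A,255,150,133,100,3)[:,:400],tile(B,280,140,133,100,3)[:,:400]])]) )
E
```

```text
Traceback (most recent call last):
ValueError: all the input array dimensions except for the concatenation axis must match exactly, but along dimension 1, the array at index 0 has size 800 and the array at index 1 has size 798
```

```bash
python3 - <<'E'
from h import *
A=cv2.imread("pics/A3.png");B=cv2.imread("pics/B3.png")
t=np.hstack([tile(A,265,245,100,75,4),tile(B,200,205,100,75,4)]);b=np.hstack([tile(A,255,150,133,100,3),tile(B,280,140,133,100,3)])
cv2.imwrite("pics/mat.png",np.vstack([t[:,:798],b]))
E
```

```text
(no output)
```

View pics/mat.png

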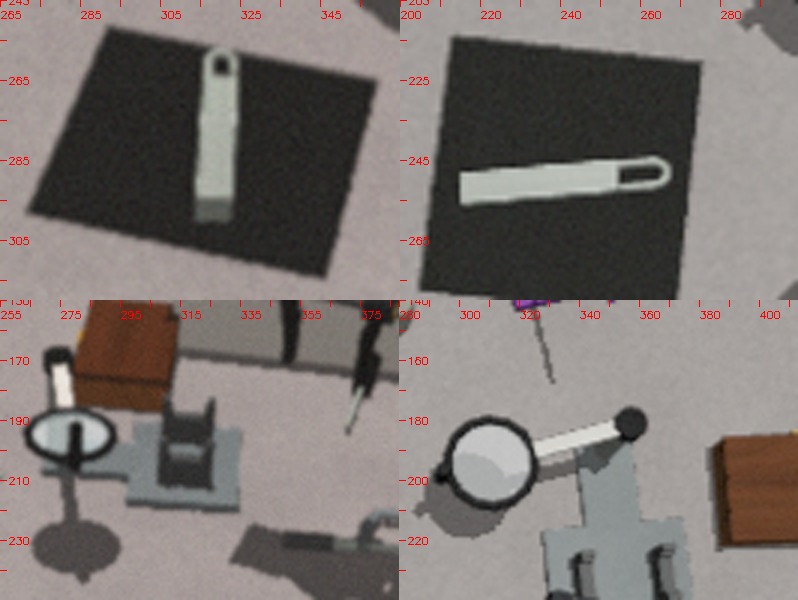

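The bar lies flat on the mat in the right direction. Its top face in the top view runs from (215.3, 247.8/256.0) at the tail to (254.4, 244.5/252.5) at the loop, and the lens is swung well aside. I now compute the bar pose and refine the rest.

```bash
python3 - <<'E'
from h import *; from pj import *
t=[atz("top",p,.027)[:2] for p in((215.25,247.75),(215.25,256),(254.5,252.5),(254.3,244.5))];t=np.array(t)
c=t.mean(0);ax=(t[2]+t[3]-t[0]-t[1])/2;H=np.degrees(np.arctan2(ax[1],ax[0]));print("bar",c,np.linalg.norm(ax),"heading",H)
# side view: top face tail corners and body/loop junction
s=[atz("side",p,.027)[:2] for p in((265+195/4,245+197/4),(265+233/4,245+197/4),(265+238/4,245+78/4),(265+203/4,245+78/4))];s=np.array(s);print("side",s.mean(0),s.round(3).tolist())
B=cv2.imread("pics/B3.png");hsv=cv2.cvtColor(B,cv2.COLOR_BGR2HSV)
print(hsv[222,337],hsv[226,355],hsv[212,318])
roi=np.zeros(B.shape[:2],np.uint8);roi[214:262,322:386]=1
D=(B[:,:,0].astype(int)-B[:,:,2]>6)
m=(D&(roi>0)).astype(np.uint8);m=cv2.morphologyEx(m,cv2.MORPH_CLOSE,np.ones((15,15),np.uint8));m=cv2.morphologyEx(m,cv2.MORPH_OPEN,np.ones((3,3),np.uint8))
k=max(cv2.findContours(m,0,2)[0],key=cv2.contourArea);print(cv2.boundingRect(k),cv2.minAreaRect(k))
# predicted
rc=np.array([.4934,-.2895]);
for yaw in(5.8,):
    c_,s_=np.cos(np.radians(yaw)),np.sin(np.radians(yaw));M=np.array([[c_,-s_],[s_,c_]])
    for x,y,z in[(.06,.075,.012),(-.06,.075,.012),(-.06,-.075,.012),(.06,-.075,.012),(.025,.041,.0665),(-.025,.041,.0665),(.025,-.041,.0665)]: print(x,y,proj("top",np.r_[rc+M@[x,y],z]).round(1),proj("side",np.r_[rc+M@[x,y],z]).round(1))
cv2.imwrite("pics/r.png",tile(B,322,210,64,55,12))
E
```

```text
bar [0.4356 0.0785] 0.1193816301285815 heading -84.33813637974342
side [0.4338 0.0856] [[0.44, 0.146], [0.416, 0.141], [0.428, 0.025], [0.451, 0.03]]
[ 90   8 151] [ 90  10 146] [  5   9 166]
(328, 214, 49, 48) ((352.0, 237.5), (47.0, 48.0), 90.0)
0.06 0.075 [327.7 216.5] [296.6 215. ]
-0.06 0.075 [331.9 254.7] [334.7 217.7]
-0.06 -0.075 [379.6 250.5] [335.2 191.7]
0.06 -0.075 [374.7 212.5] [299.7 189.3]
0.025 0.041 [343.1 224.6] [309.1 195.5]
-0.025 0.041 [345.  241.2] [325.  196.5]
0.025 -0.041 [370.  222.3] [310.4 181.7]
```

```bash
python3 - <<'E'
from h import *
B=cv2.imread("pics/B3.png",0).astype(float);A=cv2.imread("pics/A3.png",0).astype(float)
def edge(v,x0):
    th=(v.max()+v.min())/2;out=[]
    for i in range(len(v)-1):
        if (v[i]-th)*(v[i+1]-th)<0: out.append(round(x0+i+(th-v[i])/(v[i+1]-v[i]),2))
    return out
rows=np.mean([B[r,205:235] for r in(250,251,252,253)],0);e=edge(rows,205);print("tail",e,[atz("top",(x,251.5),.027)[1].round(4) for x in e])
rows=np.mean([B[r,258:275] for r in(247,248,249)],0);e=edge(rows,258);print("loop",e,[atz("top",(x,248),.017)[1].round(4) for x in e])
for c in(225,235,245):
    e=edge(B[235:265,c],235);print("col",c,e,[atz("top",(c,y),.027)[0].round(4) for y in e])
col=np.mean([A[285:305,c] for c in(316,317,318,319,320)],0);print("side tail col",col.round(0))
E
```

```text
tail [np.float64(207.06), np.float64(214.54)] [np.float64(0.1628), np.float64(0.1401)]
loop [np.float64(264.84), np.float64(267.24), np.float64(272.39)] [np.float64(-0.0127), np.float64(-0.0201), np.float64(-0.036)]
col 225 [np.float64(246.57), np.float64(254.93)] [np.float64(0.4462), np.float64(0.4208)]
col 235 [np.float64(245.76), np.float64(253.92)] [np.float64(0.449), np.float64(0.4243)]
col 245 [np.float64(245.19)] [np.float64(0.4512)]
side tail col [170. 171. 170. 171. 169. 171. 171. 173. 168. 128.  94.  87.  88.  89.
  84.  58.  39.  38.  39.  39.]
```

```bash
python3 - <<'E'
from pj import *
p,R=load();RT=rot(-174.3,95);z=np.array([0,0,1.])
c=np.array([.4366,.0804,.0151]);g=c+RT[:,2]*.010
r=np.array([.4934,-.2895,.057])+RT[:,2]*.010
up=g-RT[:,2]*.14
q=[-45,13.6,112.2,5.1,57,146]
L=[[((p+up)/2,RT)],[(up,RT)],[(g,RT)],[(g+z*.15,RT)],[(g*.6667+r*.3333+z*.15-z*.014,RT)],[(g*.3333+r*.6667+z*.15-z*.028,RT)],[(r+z*.10,RT)],[(r+z*.015,RT)],[(r-z*.001,RT)]]
for l in L: q,cc=ik(*l[0],q);print(l[0][0],q.round(1),round(cc,3))
plan(L)
E
```

```text
[ 0.3989 -0.0504  0.1823] [-26.6  17.8 114.3   5.5  50.7 144.1] 0.0
[0.4377 0.0691 0.1446] [ -9.   24.1 112.1   6.8  45.2 160.4] 0.0
[0.4365 0.0813 0.0051] [ -7.4  41.4 116.7  12.3  23.5 155.5] 0.0
[0.4365 0.0813 0.1551] [ -7.4  23.  111.5   6.7  46.8 162.3] 0.0
[ 0.4554 -0.042   0.1551] [-22.4  24.3 108.8   5.8  49.4 148.1] 0.0
[ 0.4744 -0.1653  0.1551] [-34.4  27.5 101.8   4.7  54.  137. ] 0.0
[ 0.4933 -0.2886  0.147 ] [-43.3  32.9  91.7   3.8  59.2 128.9] 0.0
[ 0.4933 -0.2886  0.062 ] [-43.3  40.2  94.6   4.3  49.1 128. ] 0.0
[ 0.4933 -0.2886  0.046 ] [-43.3  41.7  94.9   4.5  47.3 127.8] 0.0
[-0.81, -0.06, 0.326, -0.005, 0.0, -0.054] 
--
[-0.741, -0.336, 0.32, -0.0, 0.0, -0.0] 
--
[0.002, 0.001, 0.933, -0.0, 0.0, -0.0] 
--
[-0.09, -0.001, -0.996, -0.0, 0.0, -0.0] 
--
[0.827, -0.044, -0.074, -0.0, 0.0, -0.0] 
--
[0.827, -0.045, -0.075, -0.0, 0.0, -0.0] 
--
[0.832, -0.045, -0.021, -0.0, 0.0, -0.0] 
--
[0.051, 0.0, 0.564, -0.0, 0.0, -0.0] 
--
[0.01, 0.0, 0.107, -0.0, 0.0, -0.0] 
--
```

Call:
carry_out(deltas=[[[-0.2, -0.015, 0.08, -0.001, 0, -0.014, -0.4], [-0.4, -0.03, 0.16, -0.002, 0, -0.028, -0.4], [-0.6, -0.045, 0.24, -0.004, 0, -0.042, -0.4], [-0.81, -0.06, 0.326, -0.005, 0, -0.054, -0.4], [-0.81, -0.06, 0.326, -0.005, 0, -0.054, -0.4], [-0.81, -0.06, 0.326, -0.005, 0, -0.054, -0.4], [-0.81, -0.06, 0.326, -0.005, 0, -0.054, -0.4], [-0.81, -0.06, 0.326, -0.005, 0, -0.054, -0.4], [-0.81, -0.06, 0.326, -0.005, 0, -0.054, -0.4], [-0.81, -0.06, 0.326, -0.005, 0, -0.054, -0.4]]])

```text
time_s: 27.12
position: [0.3976, -0.0511, 0.1828]
tcp_rot: [[0.094, -0.996, -0.007], [-0.992, -0.095, 0.089], [-0.089, -0.002, -0.996]]
force: [-0.4, 0.4, -1.0]
opening: 0.7
grasp_force: 0.0
```

Call:
carry_out(deltas=[[[-0.17, -0.08, 0.07, 0, 0, 0, -0.4], [-0.35, -0.16, 0.15, 0, 0, 0, -0.4], [-0.53, -0.24, 0.23, 0, 0, 0, -0.4], [-0.741, -0.336, 0.32, 0, 0, 0, -0.4], [-0.741, -0.336, 0.32, 0, 0, 0, -0.4], [-0.741, -0.336, 0.32, 0, 0, 0, -0.4], [-0.741, -0.336, 0.32, 0, 0, 0, -0.4], [-0.741, -0.336, 0.32, 0, 0, 0, -0.4], [-0.741, -0.336, 0.32, 0, 0, 0, -0.4], [-0.741, -0.336, 0.32, 0, 0, 0, -0.4]]])

```text
time_s: 27.95
position: [0.4367, 0.0682, 0.1451]
tcp_rot: [[0.094, -0.996, -0.007], [-0.992, -0.094, 0.089], [-0.09, -0.002, -0.996]]
force: [0.2, -1.1, 0.3]
opening: 0.702
grasp_force: 0.0
```

Call:
carry_out(deltas=[[[0, 0, 0.1, 0, 0, 0, -0.4], [0, 0, 0.24, 0, 0, 0, -0.4], [0, 0, 0.38, 0, 0, 0, -0.4], [0, 0, 0.52, 0, 0, 0, -0.4], [0.001, 0, 0.66, 0, 0, 0, -0.4], [0.001, 0, 0.77, 0, 0, 0, -0.4], [0.002, 0.001, 0.86, 0, 0, 0, -0.4], [0.002, 0.001, 0.91, 0, 0, 0, -0.4], [0.002, 0.001, 0.933, 0, 0, 0, -0.4], [0.002, 0.001, 0.933, 0, 0, 0, -0.4]]])

```text
time_s: 28.78
position: [0.4353, 0.0813, 0.005]
tcp_rot: [[0.096, -0.995, -0.008], [-0.991, -0.096, 0.09], [-0.09, -0.001, -0.996]]
force: [0.7, -0.2, 0.6]
opening: 0.703
grasp_force: 0.0
```

Call:
carry_out(deltas=[[[0, 0, 0, 0, 0, 0, 0], [0, 0, 0, 0, 0, 0, 0.2], [0, 0, 0, 0, 0, 0, 0.4], [0, 0, 0, 0, 0, 0, 1], [0, 0, 0, 0, 0, 0, 1], [0, 0, 0, 0, 0, 0, 1], [0, 0, 0, 0, 0, 0, 1], [0, 0, 0, 0, 0, 0, 1], [0, 0, 0, 0, 0, 0, 1], [0, 0, 0, 0, 0, 0, 1]]])

```text
time_s: 29.62
position: [0.4359, 0.0816, 0.0056]
tcp_rot: [[0.097, -0.995, -0.006], [-0.991, -0.097, 0.089], [-0.09, -0.002, -0.996]]
force: [1.1, 0.4, 4.1]
opening: 0.269
grasp_force: 30.0
```

Call:
carry_out(deltas=[[[0, 0, 0, 0, 0, 0, 1], [0, 0, 0, 0, 0, 0, 1], [0, 0, 0, 0, 0, 0, 1], [0, 0, 0, 0, 0, 0, 1], [0, 0, 0, 0, 0, 0, 1], [0, 0, 0, 0, 0, 0, 1], [0, 0, 0, 0, 0, 0, 1], [0, 0, 0, 0, 0, 0, 1], [0, 0, 0, 0, 0, 0, 1], [0, 0, 0, 0, 0, 0, 1]]])

```text
time_s: 30.45
position: [0.4359, 0.0816, 0.0055]
tcp_rot: [[0.096, -0.995, -0.006], [-0.991, -0.097, 0.09], [-0.09, -0.002, -0.996]]
force: [0.8, -0.1, 5.5]
opening: 0.272
grasp_force: 30.0
```

Call:
carry_out(deltas=[[[-0.005, 0, -0.05, 0, 0, 0, 1], [-0.01, 0, -0.12, 0, 0, 0, 1], [-0.02, 0, -0.22, 0, 0, 0, 1], [-0.03, 0, -0.33, 0, 0, 0, 1], [-0.03, 0, -0.45, 0, 0, 0, 1], [0, -0.002, -0.58, 0, 0, 0, 1], [0.03, -0.005, -0.7, 0, 0, 0, 1], [0.06, -0.008, -0.82, 0, 0, 0, 1], [0.09, -0.01, -0.94, 0, 0, 0, 1], [0.11, -0.012, -1, 0, 0, 0, 1]]])

```text
time_s: 31.28
position: [0.4391, 0.0516, 0.1545]
tcp_rot: [[0.096, -0.995, -0.008], [-0.991, -0.097, 0.089], [-0.09, -0.001, -0.996]]
force: [0.2, 0.0, -4.0]
opening: 0.278
grasp_force: 30.0
```

Call:
carry_out(deltas=[[[0.05, -0.003, -0.006, 0, 0, 0, 1], [0.13, -0.007, -0.015, 0, 0, 0, 1], [0.22, -0.011, -0.024, 0, 0, 0, 1], [0.31, -0.016, -0.034, 0, 0, 0, 1], [0.4, -0.021, -0.044, 0, 0, 0, 1], [0.48, -0.025, -0.053, 0, 0, 0, 1], [0.55, -0.029, -0.061, 0, 0, 0, 1], [0.6, -0.032, -0.067, 0, 0, 0, 1], [0.627, -0.033, -0.07, 0, 0, 0, 1], [0.627, -0.033, -0.07, 0, 0, 0, 1]]])

```text
time_s: 32.12
position: [0.4541, -0.0425, 0.155]
tcp_rot: [[0.095, -0.995, -0.008], [-0.991, -0.096, 0.09], [-0.09, -0.001, -0.996]]
force: [0.2, -0.0, -3.5]
opening: 0.279
grasp_force: 30.0
```

Call:
carry_out(deltas=[[[0.06, -0.003, -0.005, 0, 0, 0, 1], [0.15, -0.008, -0.014, 0, 0, 0, 1], [0.26, -0.014, -0.024, 0, 0, 0, 1], [0.38, -0.02, -0.034, 0, 0, 0, 1], [0.5, -0.027, -0.045, 0, 0, 0, 1], [0.61, -0.033, -0.055, 0, 0, 0, 1], [0.7, -0.038, -0.063, 0, 0, 0, 1], [0.78, -0.042, -0.07, 0, 0, 0, 1], [0.827, -0.045, -0.075, 0, 0, 0, 1], [0.827, -0.045, -0.075, 0, 0, 0, 1]]])

```text
time_s: 32.95
position: [0.4734, -0.1666, 0.1553]
tcp_rot: [[0.095, -0.995, -0.006], [-0.991, -0.096, 0.089], [-0.089, -0.002, -0.996]]
force: [-0.4, -0.0, -3.9]
opening: 0.276
grasp_force: 30.0
```

Call:
carry_out(deltas=[[[0.06, -0.003, -0.002, 0, 0, 0, 1], [0.15, -0.008, -0.004, 0, 0, 0, 1], [0.26, -0.014, -0.007, 0, 0, 0, 1], [0.38, -0.02, -0.01, 0, 0, 0, 1], [0.5, -0.027, -0.013, 0, 0, 0, 1], [0.61, -0.033, -0.016, 0, 0, 0, 1], [0.7, -0.038, -0.018, 0, 0, 0, 1], [0.78, -0.042, -0.02, 0, 0, 0, 1], [0.832, -0.045, -0.021, 0, 0, 0, 1], [0.832, -0.045, -0.021, 0, 0, 0, 1]]])

```text
time_s: 33.78
position: [0.492, -0.2907, 0.147]
tcp_rot: [[0.095, -0.995, -0.007], [-0.992, -0.095, 0.088], [-0.089, -0.002, -0.996]]
force: [0.3, -0.3, -4.0]
opening: 0.278
grasp_force: 30.0
```

```bash
python3 - <<'E'
from pj import *
from rig import telemetry,capture
s=telemetry.read_state();p,R=s["position"],s["tcp_rot"];print(p,R.round(3).tolist(),s["force"],s["opening"],s["joint_positions"].round(1))
RT=rot(-174.3,95);r=np.array([.4934,-.2895,.057])+RT[:,2]*.010;print("target above",r+[0,0,.1])
import cv2
cv2.imwrite("pics/A4.png",cv2.cvtColor(capture("side"),cv2.COLOR_RGB2BGR));cv2.imwrite("pics/B4.png",cv2.cvtColor(capture("top"),cv2.COLOR_RGB2BGR))
E
```

```text
[ 0.492  -0.2907  0.147 ] [[0.095, -0.995, -0.007], [-0.992, -0.095, 0.088], [-0.089, -0.002, -0.996]] [ 0.2908 -0.2741 -3.9952] 0.2776850172734293 [-43.6  32.9  91.8   4.   59.2 128.7]
target above [ 0.4933 -0.2886  0.147 ]
```

Call:
carry_out(deltas=[[[0, -0.004, 0.04, 0, 0, 0, 1], [-0.002, -0.009, 0.1, 0, 0, 0, 1], [0.005, -0.009, 0.18, 0, 0, 0, 1], [0.012, -0.009, 0.26, 0, 0, 0, 1], [0.018, -0.009, 0.34, 0, 0, 0, 1], [0.025, -0.009, 0.42, 0, 0, 0, 1], [0.032, -0.009, 0.49, 0, 0, 0, 1], [0.036, -0.009, 0.54, 0, 0, 0, 1], [0.039, -0.009, 0.564, 0, 0, 0, 1], [0.039, -0.009, 0.564, 0, 0, 0, 1]]])

```text
time_s: 34.72
position: [0.4923, -0.286, 0.0613]
tcp_rot: [[0.096, -0.995, -0.009], [-0.991, -0.097, 0.091], [-0.091, 0.0, -0.996]]
force: [-0.0, -0.2, -4.2]
opening: 0.272
grasp_force: 30.0
```

Call:
carry_out(deltas=[[[0.001, 0, 0.012, 0, 0, 0, 1], [0.002, 0, 0.024, 0, 0, 0, 1], [0.003, 0, 0.036, 0, 0, 0, 1], [0.004, 0, 0.048, 0, 0, 0, 1], [0.005, 0, 0.06, 0, 0, 0, 1], [0.006, 0, 0.07, 0, 0, 0, 1], [0.007, 0, 0.08, 0, 0, 0, 1], [0.008, 0, 0.088, 0, 0, 0, 1], [0.008, 0, 0.088, 0, 0, 0, 1], [0.008, 0, 0.088, 0, 0, 0, 1]]])

```text
time_s: 35.55
position: [0.4927, -0.2864, 0.049]
tcp_rot: [[0.096, -0.995, -0.008], [-0.991, -0.097, 0.09], [-0.09, -0.001, -0.996]]
force: [0.5, 0.0, -3.6]
opening: 0.274
grasp_force: 30.0
```

Call:
carry_out(deltas=[[[0.005, 0, 0, 0, 0, 0, 1], [0.01, 0, 0, 0, 0, 0, 1], [0.01, 0, 0.002, 0, 0, 0, 1], [0.01, 0, 0.004, 0, 0, 0, 1], [0.01, 0, 0.006, 0, 0, 0, 1], [0.01, 0, 0.008, 0, 0, 0, 1], [0.011, 0, 0.01, 0, 0, 0, 1], [0.011, 0, 0.012, 0, 0, 0, 1], [0.011, 0, 0.013, 0, 0, 0, 1], [0.011, 0, 0.013, 0, 0, 0, 1]]])

```text
time_s: 36.38
position: [0.4929, -0.2878, 0.0476]
tcp_rot: [[0.097, -0.995, -0.008], [-0.991, -0.097, 0.09], [-0.09, -0.001, -0.996]]
force: [-0.3, 0.7, 2.4]
opening: 0.273
grasp_force: 30.0
```

Contact comes at the expected height, so I release and rise.

Call:
carry_out(deltas=[[[0, 0, 0, 0, 0, 0, 0.4], [0, 0, 0, 0, 0, 0, 0.3], [0, 0, 0, 0, 0, 0, 0.2], [0, 0, 0, 0, 0, 0, 0], [0, 0, 0, 0, 0, 0, -0.2], [0, 0, 0, 0, 0, 0, -0.2], [0, 0, 0, 0, 0, 0, -0.2], [0, 0, 0, 0, 0, 0, -0.2], [0, 0, 0, 0, 0, 0, -0.2], [0, 0, 0, 0, 0, 0, -0.2]]])

```text
time_s: 37.22
position: [0.4929, -0.2879, 0.047]
tcp_rot: [[0.096, -0.995, -0.008], [-0.991, -0.097, 0.09], [-0.09, -0.001, -0.996]]
force: [1.2, 0.3, -0.2]
opening: 0.599
grasp_force: 0.0
```

Call:
carry_out(deltas=[[[0, 0, -0.04, 0, 0, 0, -0.2], [0, 0, -0.1, 0, 0, 0, -0.2], [0, 0, -0.2, 0, 0, 0, -0.2], [0, 0, -0.32, 0, 0, 0, -0.2], [0, 0, -0.46, 0, 0, 0, -0.2], [0, 0, -0.6, 0, 0, 0, -0.2], [0, 0, -0.75, 0, 0, 0, -0.2], [0, 0, -0.9, 0, 0, 0, -0.2], [0, 0, -0.95, 0, 0, 0, -0.2], [0, 0, -0.95, 0, 0, 0, -0.2]]])

```text
time_s: 38.05
position: [0.4953, -0.3021, 0.1919]
tcp_rot: [[0.097, -0.995, -0.003], [-0.992, -0.097, 0.085], [-0.085, -0.005, -0.996]]
force: [-0.2, -0.0, 0.2]
opening: 0.6
grasp_force: 0.0
```

Call:
carry_out(deltas=[[[0.15, 0.1, -0.1, 0, 0, 0, -0.2], [0.3, 0.25, -0.2, 0, 0, 0, -0.2], [0.45, 0.4, -0.3, 0, 0, 0, -0.2], [0.6, 0.55, -0.3, 0, 0, 0, -0.2], [0.75, 0.7, -0.3, 0, 0, 0, -0.2], [0.9, 0.8, -0.3, 0, 0, 0, -0.2], [0.9, 0.8, -0.3, 0, 0, 0, -0.2], [0.9, 0.8, -0.3, 0, 0, 0, -0.2], [0.9, 0.8, -0.3, 0, 0, 0, -0.2], [0.9, 0.8, -0.3, 0, 0, 0, -0.2]]])

```text
time_s: 38.88
position: [0.3883, -0.4486, 0.2208]
tcp_rot: [[0.098, -0.995, -0.008], [-0.991, -0.098, 0.092], [-0.092, -0.001, -0.996]]
force: [0.4, -0.0, 0.3]
opening: 0.599
grasp_force: 0.0
```

```bash
python3 - <<'E'
from h import *
from rig import capture
A=cv2.cvtColor(capture("side"),cv2.COLOR_RGB2BGR);B=cv2.cvtColor(capture("top"),cv2.COLOR_RGB2BGR)
cv2.imwrite("pics/A5.png",A);cv2.imwrite("pics/B5.png",B)
t=np.hstack([tile(A,270,155,80,75,5),tile(B,312,195,80,75,5)])
b=cv2.resize(np.hstack([A[100:400],B[60:360]]),(800,214),interpolation=cv2.INTER_AREA)
cv2.imwrite("pics/fin.png",np.vstack([t,b]))
M=lambda x,y,z:np.r_[np.array([.4934,-.2895])+np.array([[.9949,-.1011],[.1011,.9949]])@[x,y],z]
for x in(-.012,.012):
  for y in(-.06,.06): print(x,y,"top",proj("top",M(x,y,.069)).round(1),"side",proj("side",M(x,y,.069)).round(1))
E
```

```text
-0.012 -0.06 top [378.1 233.9] side [321.9 178.7]
-0.012 0.06 top [338.3 237.4] side [320.7 199. ]
0.012 -0.06 top [377.  225.9] side [314.6 178.2]
0.012 0.06 top [337.4 229.4] side [313.  198.5]
```

View pics/fin.png

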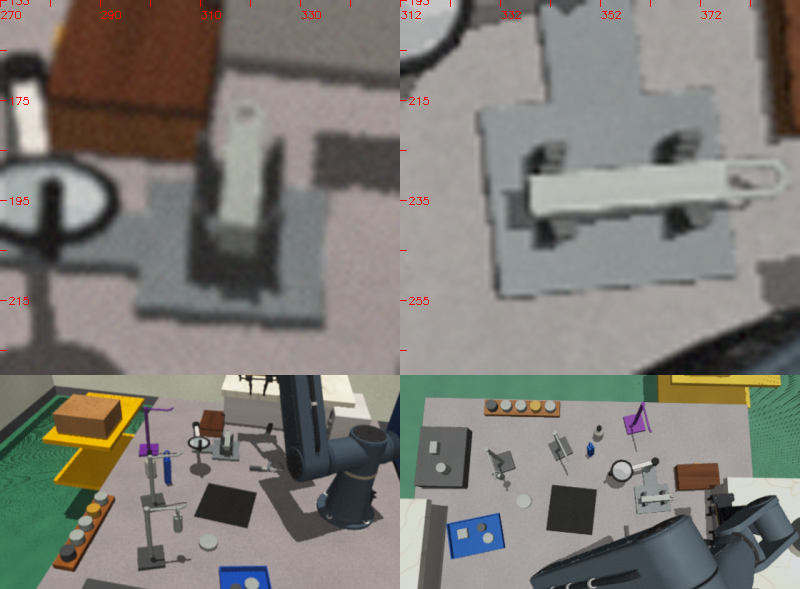

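The bar sits level in both notches. Its ends are at top px 337.6 and 377.2, against 337.9 and 377.5 expected, so it is centred to about 1 mm. The lens is aside and the other things look undisturbed.

```bash
python3 -c "
from rig import job
print(job.hand_in())"
```

```text
the job is handed in; nothing more can be done
None
```

The bar was lifted off its hook, laid flat on the mat and let go, then regripped across its middle and set level in the rest's notches (centred to about 1 mm in the last picture), with the lens swung aside; the job is handed in.

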